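# Charge the bead bath

## Task

The heating bath beside the flow reactor needs its ceramic balls: with the orange-handled scoop, scoop all four white balls out of the blue tray and tip them gently, from just above the rim, into the steel well of the white bath. Do not touch the balls with the gripper or let any fall on the bench, and leave the amber bottle, the jar and the beaker as they stand. Finish by putting the scoop back, pan flat, on its black rubber mat and letting go.

Things in the scene. Friction and masses are not known exactly. Their poses are not given: they have to be found in the camera images.
- scoop: loose scoop, 0.16 kg: flat aluminium pan, upright orange handle at its rear. Origin: centre of the pan's underside; z up; the open mouth faces -x of its frame. Pan 96 mm long (lip at x = -48, rear wall at x = +48, 40 mm high), 88 mm wide outside, 83 inside, floor 2.5 mm thick; side walls 30 mm high, from 28 mm behind the lip; neck and handle foot reach x = +72
- scoop_grip (a point): good grip point on the scoop's handle, 75 mm behind (+x) and 87.5 mm above the scoop's origin; fingers close along the scoop's y. Handle flat sided, 24 mm wide (y), 26 mm deep, leaning 0.3 rad backwards (+x), from z = 30 to z = 115 mm
- tray: fixed open blue tray, outside 262 (x) x 112 (y) x 38 mm high, walls 6 mm, but the wall at its -x end 62 mm high as a backstop; inside 250 x 100 mm, inner floor 8 mm above the bench. Origin: centre of its underside. The balls start in the half towards its -x end, the +x half is empty
- bath: fixed white bath with a square steel well, outside 180 x 180 mm, rim 58 mm high, walls 10 mm, well 160 x 160 mm, its floor 12 mm above the bench; a small control panel sticks out 14 mm on its +x side. Origin: centre of its underside
- mat: fixed black rubber mat, 180 (x) x 120 (y) mm, 6 mm thick, on which the scoop stands at the start. Origin: centre of its underside
- ball0: white glazed ceramic ball, 30 mm diameter, 35 g, slippery, rolls freely. Origin: its centre
- ball1: white glazed ceramic ball, 30 mm diameter, 35 g, slippery, rolls freely. Origin: its centre
- ball2: white glazed ceramic ball, 30 mm diameter, 35 g, slippery, rolls freely. Origin: its centre
- ball3: white glazed ceramic ball, 30 mm diameter, 35 g, slippery, rolls freely. Origin: its centre
- amber_bottle: bystander, loose: amber glass bottle with blue cap, 72 mm across, 140 mm tall. Origin: centre of its underside
- jar: bystander, loose: small glass jar with red lid, 56 mm across, 75 mm tall. Origin: centre of its underside
- beaker: bystander, loose: clear open beaker, 68 mm across, 85 mm tall. Origin: centre of its underside
Mind the look-alikes: they are no part of the job. What is shaped like the ball3 but purple is not meant.

How it is judged:
By the outcome, as a careful person would: the job done as asked, in the order asked, and still so for the second after the job is handed in, with the robot touching nothing.
It also fails if it takes over 72 s, if anything falls off the work surface, if the arm or the gripper's body presses on something with over 40 N, if the wrist force passes 120 N, or if a joint passes its speed limit or range.

## Robot

A 6-joint arm with a two-finger parallel gripper is mounted at the origin on the work surface. World frame = base frame: x ahead of the robot, y to its left, z up, the work surface at z = 0. Lengths are in m, angles in degrees, forces in N, time in s.
With the tool pointing down it reaches from about 0.3 to 0.75 m from the base axis. Payload 8.5 kg.
Tool frame: the origin (TCP) lies between the finger pads; the fingertips stand 17 mm ahead of it and the grasp point (between the pads) lies 2 mm behind it; z points along the fingers, y is the direction in which the jaws open and shut (so a half turn about z gives the same grasp; the last joint's range is limited). The gripper opens to 85 mm and grips with 20 to 120 N. Pads are 22 mm wide; open, the fingers measure 114 mm over their backs; the gripper's body (76 mm by 85 mm) begins 54 mm behind the grasp point. The pads swing forward as they close: fully open they stand 13 mm farther back than shut.
Start: joints at [-12.336, 21.807, 74.336, -0, 83.858, -12.336], TCP at [0.55, 0, 0.248] pointing down, gripper open.
Joint ranges: [-178.18, 178.18], [-50.72, 133.34], [12.68, 142.11], [-81.47, 261.47], [9.98, 163.14], [-165.26, 165.26]. Speed limits (degrees/s): [136.94, 136.94, 180, 180, 180, 180].

## Interface

Orientations are given as a 3x3 rotation matrix whose columns are the frame's x, y, z axes.
In Python, from rig import readout, eyes, env gives the robot as it stands.
- The arm moves only by the tool arm_command, never from a script. Its argument "rows" is text: rows parted by semicolons, each of 7 numbers parted by spaces: the closure, from 0 (fully open) to 1 (shut), then the shift along the tool's x, y, z in mm, then the turn, a rotation vector about the tool's x, y, z in degrees. In form: grip dx dy dz rx ry rz; .... A call has 1 to 5 rows; each row shifts and turns the commanded pose from where the row before left it, along the tool's axes as they then stand; what a row does not reach is not made up. A row lasts 1/12 s, in which the tool goes at most 41.7 mm and 7.16 degrees, less where a joint would pass 70% of its speed; a pose out of reach is approached as far as the arm can. A call with a gripper value outside its range is refused whole. The fingers move at their own pace and stop on an object; "squeeze" is the grip in N (left out, the last holds). Time passes only in rows, so rows that do not move let the fingers close. It gives the time, the measured TCP pose, the force and the opening at its end, in the units of the state.
- readout.observe(): the state, without advancing time (a new reading comes with each control period).
- eyes.get_image(name): name is "scene" or "side" or "wrist"; returns the picture (384x512x3 uint8, red, green, blue); there is no depth.
- eyes.camera_model(name): a dict with "mtx" (3x3 intrinsics, pixels), "k1" (the pictures are not rectified: a ray, as slopes to the right and down, at radius r is drawn at 1 + k1 r^2 times it, then the intrinsics apply), "view" (4x4, takes a point from world to camera coordinates). Camera axes: x right, y up, looking along -z (the intrinsics and any distortion apply to the point x, -y, -z); pixel columns grow to the right and rows downward; lengths in m; the calibration is good to about 2 mm. A picture is of the moment at which its call begins: read the wrist's pose just before it. camera_model takes no time and is no camera call; for the wrist camera it gives the pose at the moment of the call.
- env.close_job(): hands the job in, once; it reports no verdict.
The state is a dict: "time_s": time; "q": joint angles; "qvel": joint speeds; "joint_efforts": joint torques, N m; "position": TCP position; "tool_rot": TCP orientation; "ft_force": force on the tool from outside, world axes, zero at the start; "wrist_torque": the same for the moment, N m; "grip_width": finger opening in m.
Only numpy, scipy, OpenCV 4.12 (cv2) and the standard library are available. Lean on these libraries where they do the work, as an engineer would, in place of code of your own. Each camera call takes 0.05 s, during which the arm holds its last target. There are 200 camera calls.

## Working session

There is one attempt and no reset: what is moved stays moved. The work goes in short steps, Python scripts to look and compute and a tool call to move; the robot and the scene stay as the last step left them, time stands still between calls to the robot, and variables do not carry over. Pictures are saved under pics/ and viewed, about 8 in all and at most 12, crops included, and the job is handed in when it is done.

Besides the shell and the picture viewer there is one more tool, called after "Emit:" by a JSON object that holds its "op" and its "data". arm_command: Moves the arm, as the interface text tells. Its arguments: {"type":"object","properties":{"rows":{"type":"string"},"squeeze":{"type":"number"}},"required":["rows"]}

```bash
ls; mkdir -p pics
cat > h.py <<'E'
import sys; sys.path.insert(0,'.')
import numpy as np, cv2
from rig import readout, eyes, env
def snap(name,fn):
    cm=eyes.camera_model(name); im=np.array(eyes.get_image(name)); cv2.imwrite(f'pics/{fn}.png',im[:,:,::-1]); return im,cm
def ray(cm,u,v):
    K=np.array(cm['mtx']); x=(u-K[0,2])/K[0,0]; y=(v-K[1,2])/K[1,1]; rd=np.hypot(x,y); r=rd
    for _ in range(30): r=rd/(1+cm['k1']*r*r)
    s=r/rd if rd>0 else 1
    V=np.array(cm['view']); d=V[:3,:3].T@np.array([x*s,-y*s,-1]); return -V[:3,:3].T@V[:3,3], d
def onz(cm,u,v,z):
    o,d=ray(cm,u,v); return o+d*(z-o[2])/d[2]
def proj(cm,p):
    V=np.array(cm['view']); c=V[:3,:3]@np.array(p)+V[:3,3]; x,y=c[0]/-c[2],-c[1]/-c[2]
    f=1+cm['k1']*(x*x+y*y); K=np.array(cm['mtx']); return K[0,0]*x*f+K[0,2],K[1,1]*y*f+K[1,2]
E
python3 - <<'E'
from h import *
a,ca=snap('scene','scene0'); b,cb=snap('side','side0'); w,cw=snap('wrist','wrist0')
s=readout.observe(); print(s['time_s'],s['position'],s['grip_width'],s['ft_force'])
for c in (ca,cb,cw):
    o,d=ray(c,256,192); print(o.round(3),d.round(3),c['k1'],np.array(c['mtx'])[0,0])
cv2.imwrite('pics/both0.png',cv2.resize(np.hstack([np.vstack([a,b])]),(768,1152))[:,:,::-1])
E
```

```text
pics
0.15 [5.49815450e-01 4.35106100e-05 2.47857158e-01] 0.08528765085513589 [ 1.79086132e-01 -5.52035457e-01 -3.34197788e-04]
[ 0.979 -0.309  0.841] [-0.428  0.332 -0.841] -0.11845595479299574 438.72912006333894
[0.203 0.73  0.657] [ 0.354 -0.749 -0.56 ] -0.12607323372566837 373.07267320934494
[0.55  0.084 0.373] [-0.001 -0.337 -0.942] -0.10313209839914095 341.5416137435459
```

View pics/scene0.png

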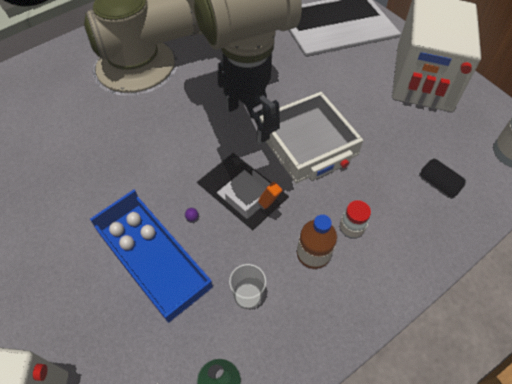

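View pics/side0.png

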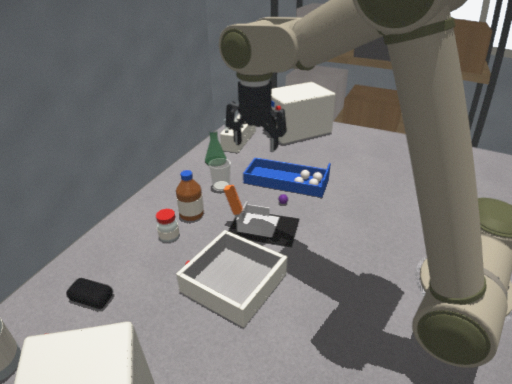

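Scene view: the blue tray is around (150,255), with four white balls at (116,229), (134,218), (126,242) and (148,232). The purple look-alike lies on the bench at (192,214). The scoop and mat are near (243,190), with the orange handle at (270,195), and the bath is at (313,135). The bottle, jar and beaker are at (318,240), (355,218) and (248,287). The side view agrees.

```bash
cat > m.py <<'E'
from h import *
a=cv2.imread('pics/scene0.png'); b=cv2.imread('pics/side0.png')
ca=eyes.camera_model('scene'); cb=eyes.camera_model('side')
def blobs(im,lo,hi,amin,roi):
    h=cv2.cvtColor(im,cv2.COLOR_BGR2HSV); m=cv2.inRange(h,lo,hi); r=np.zeros_like(m); x0,y0,x1,y1=roi; r[y0:y1,x0:x1]=m[y0:y1,x0:x1]
    c,_=cv2.findContours(r,cv2.RETR_EXTERNAL,cv2.CHAIN_APPROX_NONE); return [k for k in c if cv2.contourArea(k)>=amin]
R=lambda p:np.round(p,4).tolist()
for nm,im,cm,roi in(('scene',a,ca,(80,180,220,330)),('side',b,cb,(235,150,340,200))):
    print(nm)
    for k in blobs(im,(100,120,40),(130,255,255),200,roi):
        q=cv2.approxPolyDP(cv2.convexHull(k),3,True)[:,0]; print('tray',[(p.tolist(),R(onz(cm,*p,.038)[:2]),R(onz(cm,*p,0.062)[:2])) for p in q])
    for k in blobs(im,(0,0,150),(180,70,255),20,roi):
        (u,v),r=cv2.minEnclosingCircle(k); print('ball',round(u,1),round(v,1),round(r,1),R(onz(cm,u,v,.023)))
for nm,im,cm,roi in(('scene',a,ca,(190,145,300,235)),('side',b,cb,(220,175,305,250))):
    print(nm)
    for k in blobs(im,(0,0,0),(180,255,55),30,roi):
        q=cv2.approxPolyDP(cv2.convexHull(k),3,True)[:,0]; print('mat',[(p.tolist(),R(onz(cm,*p,.006)[:2])) for p in q])
    for k in blobs(im,(5,180,100),(18,255,255),20,roi):
        print('orange',cv2.boundingRect(k),R(cv2.minAreaRect(k)[0]),cv2.boxPoints(cv2.minAreaRect(k)).round(1).tolist())
E
python3 m.py
python3 - <<'E'
import cv2,numpy as np
a=cv2.imread('pics/scene0.png')[140:240,190:310]; b=cv2.imread('pics/side0.png')[170:250,215:311]
a=cv2.resize(a,(600,500),interpolation=2)
cv2.imwrite('pics/c1.png',a)
E
```

```text
scene
tray [([132, 190], [0.4049, -0.2101], [0.4221, -0.2131]), ([210, 279], [0.6783, -0.184], [0.6873, -0.1878]), ([211, 286], [0.6914, -0.1904], [0.7, -0.1939]), ([169, 321], [0.7031, -0.2917], [0.7114, -0.2922]), ([90, 219], [0.4171, -0.3184], [0.4339, -0.3181])]
ball 124.7 240.7 6.4 [0.4978, -0.2805, 0.023]
ball 145.9 229.9 6.4 [0.5016, -0.2316, 0.023]
ball 114.8 227.2 6.1 [0.4567, -0.283, 0.023]
ball 132.2 216.8 6.1 [0.4561, -0.2403, 0.023]
side
tray [([244, 172], [0.6784, -0.1867], [0.66, -0.1511]), ([254, 158], [0.6885, -0.284], [0.6697, -0.2447]), ([329, 163], [0.4441, -0.3544], [0.4348, -0.3123]), ([321, 196], [0.4128, -0.1559], [0.4047, -0.1216]), ([244, 182], [0.6517, -0.133], [0.6344, -0.0995])]
ball 287.9 174.5 56.7 [0.5521, -0.2524, 0.023]
scene
mat [([232, 152], [0.4271, 0.0415]), ([287, 196], [0.6028, 0.0702]), ([252, 229], [0.6241, -0.0431]), ([198, 182], [0.4527, -0.0716])]
orange (259, 183, 23, 24) [269.0, 194.0] [[256.0, 198.0], [273.0, 181.0], [282.0, 190.0], [265.0, 207.0]]
side
mat [([297, 219], [0.4525, -0.0646]), ([291, 246], [0.4286, 0.0474]), ([256, 241], [0.5188, 0.0666]), ([230, 230], [0.6019, 0.055]), ([234, 220], [0.6123, 0.0118])]
orange (225, 186, 16, 27) [232.8448, 198.8621] [[223.6999969482422, 187.6999969482422], [231.8000030517578, 184.5], [242.0, 210.0], [233.89999389648438, 213.1999969482422]]
```

View pics/wrist0.png

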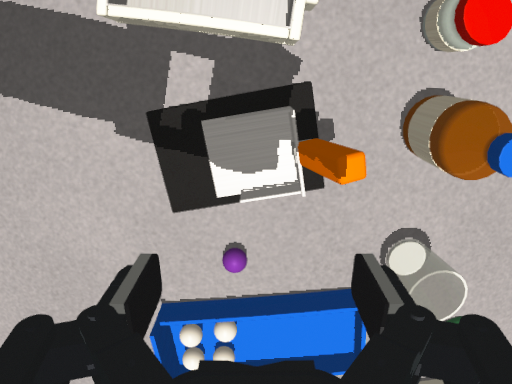

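View pics/c1.png

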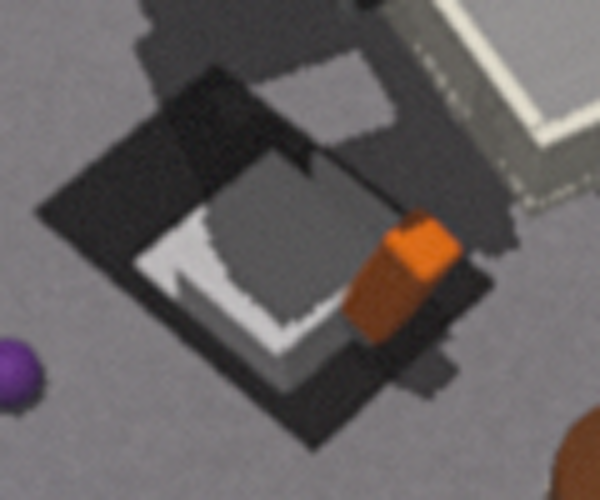

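Wrist view (right = +x, up = +y): the mat is a dark quad with corners (148,112), (310,82), (323,188) and (173,212). The pan lip runs (202,121)-(215,197), the rear wall (294,110)-(304,195), and the orange handle reaches out to (365,170). The tray and balls are at the bottom, and the purple ball at (234,260) is outside the tray, so it isn't one of the four.

Run:
```python
from h import *
cw=eyes.camera_model('wrist'); ca=eyes.camera_model('scene'); cb=eyes.camera_model('side')
R=lambda p:np.round(p[:2],4).tolist()
w=cv2.imread('pics/wrist0.png'); h=cv2.cvtColor(w,cv2.COLOR_BGR2HSV)
print('tool',np.round(readout.observe()['tool_rot'],3).tolist())
print('mat',[R(onz(cw,*p,.006)) for p in((148,112),(310,82),(323,188),(173,212))])
print('lip',[R(onz(cw,*p,.008)) for p in((202,121),(216,197))])
print('rear',[R(onz(cw,*p,.046)) for p in((294,110),(304,195))])
m=cv2.inRange(h,(5,180,90),(20,255,255)); m[:,:280]=0; m[:,380:]=0; m[:130]=0; m[195:]=0
c=max(cv2.findContours(m,0,1)[0],key=cv2.contourArea); q=cv2.approxPolyDP(cv2.convexHull(c),2.5,True)[:,0]
print('handle',[(p.tolist(),R(onz(cw,*p,.121)),R(onz(cw,*p,.036))) for p in q])
print('purple',R(onz(cw,234,260,.015)))
print('beaker',R(onz(ca,248,297,0.005)),'bottle cap',R(onz(ca,323,222,.14)),'jar lid',R(onz(ca,357,211,.075)))
print('bath scene rim',[R(onz(ca,*p,.058)) for p in((266,104),(321,94),(362,136),(304,180))])
print('bath side rim',[R(onz(cb,*p,.058)) for p in((228,235),(287,268),(238,316),(180,276))])
print('bath wrist',[R(onz(cw,*p,.058)) for p in((100,4),(298,30))])
print('tray wrist low rim +y',[R(onz(cw,*p,.038)) for p in((200,299),(361,288))],'end wall',R(onz(cw,162,308,.062)))
```

```text
tool [[-0.0, 1.0, -0.001], [1.0, 0.0, 0.0], [0.0, -0.001, -1.0]]
mat [[0.4339, 0.0436], [0.606, 0.074], [0.6264, -0.0426], [0.4523, -0.0725]]
lip [[0.4922, 0.0336], [0.5041, -0.0529]]
rear [[0.5858, 0.0492], [0.599, -0.0364]]
handle [([299, 142], [0.5822, 0.0335], [0.5929, 0.0165]), ([317, 138], [0.5956, 0.0366], [0.6109, 0.0206]), ([362, 152], [0.6308, 0.0261], [0.6579, 0.0066]), ([365, 176], [0.6351, 0.0069], [0.6636, -0.019]), ([342, 184], [0.6174, 0.0003], [0.6399, -0.0278]), ([303, 166], [0.586, 0.0148], [0.598, -0.0084])]
purple [0.5234, -0.1312]
beaker [0.7416, -0.139] bottle cap [0.7459, 0.0275] jar lid [0.7463, 0.1319]
bath scene rim [[0.3877, 0.1724], [0.4405, 0.3059], [0.6004, 0.2933], [0.616, 0.1021]]
bath side rim [[0.5656, 0.1279], [0.3933, 0.1729], [0.433, 0.333], [0.5959, 0.2923]]
bath wrist [[0.4145, 0.144], [0.5861, 0.1193]]
tray wrist low rim +y [[0.4833, -0.1712], [0.6737, -0.1563]] end wall [0.4442, -0.1662]
```

Emit:
{"op": "arm_command", "data": {"rows": "0 35 0 0 0 0 0;0 35 0 0 0 0 0;0 30 0 0 0 0 0;0 0 0 0 0 0 0;0 0 0 0 0 0 0"}}

```text
time_s: 0.57
position: [0.5497, 0.1012, 0.2481]
tool_rot: [[-0.003, 1.0, -0.001], [1.0, 0.003, -0.0], [-0.0, -0.001, -1.0]]
ft_force: [-0.4, -1.1, -0.6]
grip_width: 0.0854
```

Run:
```python
from h import *
snap('wrist','wbath'); c=eyes.camera_model('wrist'); np.save('wbath.npy',c,allow_pickle=True)
```

Emit:
{"op": "arm_command", "data": {"rows": "0 -30 0 0 0 0 0;0 -40 0 0 0 0 0;0 -40 0 0 0 0 0;0 -40 0 0 0 0 0;0 -40 0 0 0 0 0"}}

```text
time_s: 1.03
position: [0.5493, -0.0931, 0.2483]
tool_rot: [[0.001, 1.0, -0.0], [1.0, -0.001, -0.0], [-0.0, -0.0, -1.0]]
ft_force: [0.7, -0.2, -0.1]
grip_width: 0.0855
```

Emit:
{"op": "arm_command", "data": {"rows": "0 -40 0 0 0 0 0;0 -20 0 0 0 0 0;0 0 0 0 0 0 0;0 0 0 0 0 0 0"}}

```text
time_s: 1.37
position: [0.5494, -0.1519, 0.248]
tool_rot: [[0.004, 1.0, -0.001], [1.0, -0.004, 0.0], [0.0, -0.001, -1.0]]
ft_force: [0.8, -0.0, 0.9]
grip_width: 0.0853
```

Run:
```python
from h import *
a,c=snap('wrist','wtray'); np.save('wtray.npy',c,allow_pickle=True)
b=cv2.imread('pics/wbath.png')
cv2.imwrite('pics/two.png',np.vstack([b[:300],a[84:384,:,::-1]]))
print(readout.observe()['time_s'],readout.observe()['position'])
```

```text
1.4167 [ 0.54956939 -0.15069192  0.24813902]
```

View pics/two.png

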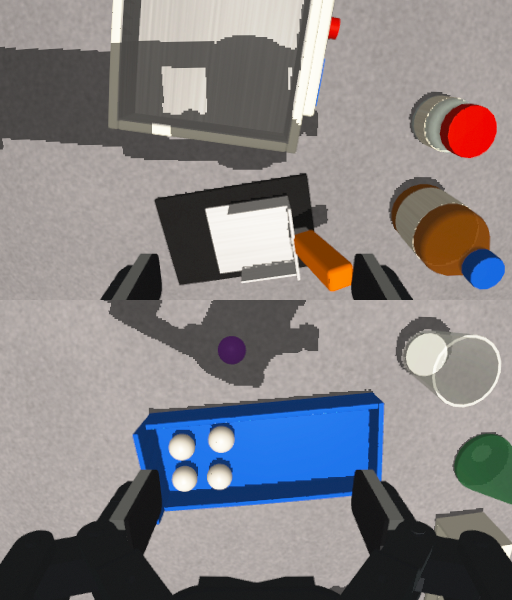

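Top half: the bath's near rim runs (109,127)-(297,152), with its +x side going up to about (325,0). Bottom half: the tray's rim corners are about (383,404) and (372,391), with the low -y rim down at (160,510). The four white balls are at (182,446), (221,439), (184,478) and (219,475). The purple ball at (232,350) lies outside.

Run:
```python
from h import *
cbt=np.load('wbath.npy',allow_pickle=True).item(); ct=np.load('wtray.npy',allow_pickle=True).item()
R=lambda p:np.round(p[:2],4).tolist()
print('bath -y rim',[R(onz(cbt,*p,.058)) for p in((109,127),(297,152))],'panel side',[R(onz(cbt,*p,.058)) for p in((297,152),(314,60),(326,2))],'-x side',[R(onz(cbt,*p,.058)) for p in((109,127),(118,2))])
w=cv2.imread('pics/wtray.png'); h=cv2.cvtColor(w,cv2.COLOR_BGR2HSV)
m=cv2.inRange(h,(100,150,40),(130,255,255)); m[:80]=0
# bright blue floor
f=cv2.inRange(h,(100,150,170),(130,255,255)); f[:80]=0
for n,k in(('all',m),('floor',f)):
    c=max(cv2.findContours(k,0,1)[0],key=cv2.contourArea); q=cv2.approxPolyDP(cv2.convexHull(c),3,True)[:,0]
    print(n,[(p.tolist(),R(onz(ct,*p,.038)),R(onz(ct,*p,.008)),R(onz(ct,*p,.062))) for p in q])
b=cv2.inRange(h,(0,0,150),(180,90,255)); b[:,:165]=0;b[:,245:]=0;b[:200]=0;b[280:]=0
for k in cv2.findContours(b,0,1)[0]:
    if cv2.contourArea(k)>50:
        (u,v),r=cv2.minEnclosingCircle(k); print('ball',round(u),round(v),round(r,1),R(onz(ct,u,v,.023)))
cn=eyes.camera_model('wrist'); print(np.round(readout.observe()['position'],4))
```

```text
bath -y rim [[0.4115, 0.1358], [0.5888, 0.1113]] panel side [[0.5888, 0.1113], [0.601, 0.1944], [0.6094, 0.2426]] -x side [[0.4115, 0.1358], [0.4309, 0.2446]]
all [([383, 187], [0.6832, -0.1829], [0.6951, -0.1932], [0.6737, -0.1747]), ([380, 264], [0.6916, -0.2764], [0.7042, -0.2951], [0.6815, -0.2615]), ([351, 279], [0.6596, -0.296], [0.6694, -0.3164], [0.6518, -0.2797]), ([156, 307], [0.4278, -0.3357], [0.4169, -0.3596], [0.4366, -0.3165]), ([133, 221], [0.415, -0.2213], [0.403, -0.235], [0.4247, -0.2103]), ([149, 198], [0.4359, -0.1945], [0.4257, -0.2058], [0.4441, -0.1854]), ([373, 177], [0.6712, -0.1719], [0.6821, -0.1812], [0.6626, -0.1645])]
floor [([377, 188], [0.6769, -0.184], [0.6882, -0.1944], [0.6678, -0.1757]), ([367, 253], [0.6746, -0.2617], [0.6857, -0.279], [0.6657, -0.2478]), ([345, 260], [0.6501, -0.2703], [0.6591, -0.2884], [0.643, -0.2559]), ([170, 274], [0.4498, -0.2883], [0.4408, -0.308], [0.457, -0.2726]), ([146, 213], [0.4307, -0.2118], [0.42, -0.2246], [0.4392, -0.2015]), ([150, 208], [0.4357, -0.2059], [0.4255, -0.2183], [0.4439, -0.1961])]
ball 184 263 12.4 [0.4637, -0.2826]
ball 219 261 12.5 [0.5056, -0.2792]
ball 181 231 13.1 [0.4637, -0.2409]
ball 221 224 13.2 [0.5097, -0.231]
[ 0.5496 -0.1507  0.2481]
```

Emit:
{"op": "arm_command", "data": {"rows": "0 32 14 0 0 0 0;0 32 14 0 0 0 0;0 32 14 0 0 0 0;0 32 13 0 0 0 0;0 32 13 0 0 0 0"}}

```text
time_s: 1.83
position: [0.618, 0.0128, 0.2486]
tool_rot: [[-0.001, 1.0, 0.0], [1.0, 0.001, 0.0], [0.0, 0.0, -1.0]]
ft_force: [1.4, -0.4, -0.5]
grip_width: 0.0855
```

Emit:
{"op": "arm_command", "data": {"rows": "0 0 0 0 0 0 -7;0 0 0 0 0 0 -7;0 0 0 0 0 0 -7;0 0 0 0 0 0 -7;0 0 0 0 0 0 -7"}}

```text
time_s: 2.25
position: [0.6176, 0.0114, 0.2484]
tool_rot: [[-0.58, 0.815, -0.0], [0.815, 0.58, 0.0], [0.0, -0.0, -1.0]]
ft_force: [-0.7, -0.1, -0.1]
grip_width: 0.0853
```

Emit:
{"op": "arm_command", "data": {"rows": "0 0 0 0 0 0 -7;0 0 0 0 0 0 -7;0 0 0 0 0 0 -7;0 0 0 0 0 0 -7;0 0 0 0 0 0 -7"}}

```text
time_s: 2.67
position: [0.6176, 0.0112, 0.2485]
tool_rot: [[-0.942, 0.335, -0.0], [0.335, 0.942, 0.0], [0.0, 0.0, -1.0]]
ft_force: [-0.5, -0.2, 0.5]
grip_width: 0.0851
```

Emit:
{"op": "arm_command", "data": {"rows": "0 0 0 0 0 0 -7;0 0 0 0 0 0 -7;0 0 0 0 0 0 -7;0 0 0 0 0 0 -7;0 0 0 0 0 4 0"}}

```text
time_s: 3.08
position: [0.6167, 0.0112, 0.2493]
tool_rot: [[-0.987, -0.147, -0.069], [-0.147, 0.989, -0.01], [0.069, 0.0, -0.998]]
ft_force: [0.2, 0.3, 0.7]
grip_width: 0.0857
```

Emit:
{"op": "arm_command", "data": {"rows": "0 0 0 0 0 4 0;0 0 0 0 0 0 0;0 0 0 0 0 0 0"}}

```text
time_s: 3.33
position: [0.6181, 0.011, 0.2478]
tool_rot: [[-0.981, -0.141, -0.137], [-0.139, 0.99, -0.019], [0.138, 0.0, -0.99]]
ft_force: [-0.3, 1.2, -0.3]
grip_width: 0.0856
```

```bash
cat >> h.py <<'E'
from scipy.spatial.transform import Rotation as Ro
def scoopR(yaw,pitch=0): # pitch>0: mouth up
    return (Ro.from_euler('z',yaw,degrees=True)*Ro.from_euler('y',pitch,degrees=True)).as_matrix()
def plan(p,Rt):
    s=readout.observe(); R=np.array(s['tool_rot']); 
    print('t',s['time_s'],'pos',np.round(s['position'],4),'q',np.round(s['q'],1),'grip',round(s['grip_width'],4),'F',np.round(s['ft_force'],1))
    print('shift mm',np.round(R.T@(np.array(p)-s['position'])*1000,1),'rot deg',np.round(Ro.from_matrix(R.T@Rt).as_rotvec(degrees=True),1))
# tool in scoop frame at nominal grip: tool x=-X, y=+Y, z=-Z then ry
def toolR(yaw,pitch,tilt): return scoopR(yaw,pitch)@np.diag([-1,1,-1.])@Ro.from_euler('y',tilt,degrees=True).as_matrix()
E
python3 - <<'E'
from h import *
a,c=snap('wrist','wgrip')
h=cv2.cvtColor(a,cv2.COLOR_RGB2HSV)
Rt=toolR(8.8,0,8); plan(np.array([.6176,.0105,.0935])+.002*Rt[:,2],Rt)
E
```

```text
t 3.3833 pos [0.6179 0.0108 0.2481] q [  -9.    32.4   56.7   -2.3   98.5 -107.3] grip 0.0852 F [-0.1 -0.9  0.6]
shift mm [-20.9  -0.3 155.2] rot deg [ 0.1  0.1 -0.7]
```

View pics/wgrip.png

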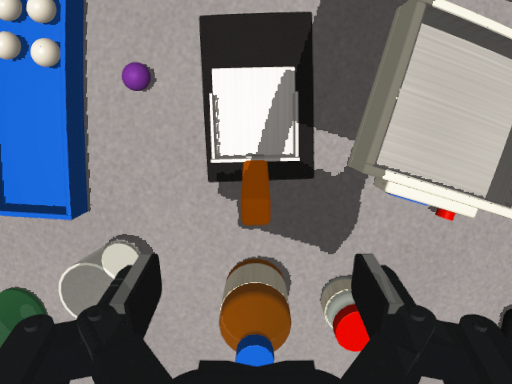

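The handle is at (256,160-227), centred on the image axis, and the pan sits square to the tool with its mouth pointing up the image. I'll descend and grasp.

Emit:
{"op": "arm_command", "data": {"rows": "0 -4 0 31 0 0 0;0 -4 0 31 0 0 0;0 -4 0 31 0 0 0;0 -5 0 31 0 0 0;0 -4 0 31 0 0 0", "squeeze": 80}}

```text
time_s: 3.8
position: [0.6168, 0.0103, 0.0912]
tool_rot: [[-0.981, -0.139, -0.135], [-0.138, 0.99, -0.019], [0.137, -0.0, -0.991]]
ft_force: [-0.5, 0.0, 0.2]
grip_width: 0.0854
```

Run:
```python
from h import *
a,c=snap('wrist','wgrip2')
Rt=toolR(8.8,0,8); plan(np.array([.6176,.0105,.0935])+.002*Rt[:,2],Rt)
h=cv2.cvtColor(a,cv2.COLOR_RGB2HSV); m=cv2.inRange(h,(3,150,60),(20,255,255)); m[:,:180]=0;m[:,330:]=0
k=max(cv2.findContours(m,0,1)[0],key=cv2.contourArea); print(cv2.boundingRect(k)); 
b=cv2.boundingRect(k); print([onz(c,256,v,.121).round(4) for v in (b[1]+b[3],)], proj(c,[.6176,.0105,.0935]))
```

```text
t 3.85 pos [0.614  0.0105 0.0848] q [  -9.1   40.    70.3   -2.4   77.8 -106.5] grip 0.0851 F [-2.   0.9 -5.7]
shift mm [-2.2 -0.5 -7.1] rot deg [ 0.3 -0.4 -0.8]
(217, 195, 78, 165)
[array([0.6358, 0.0133, 0.121 ])] (np.float64(255.46191531865952), np.float64(279.65091371136907))
```

Emit:
{"op": "arm_command", "data": {"rows": "0.4 0 0 0 0 0 0;0.7 0 0 0 0 0 0;1 0 0 0 0 0 0;1 0 0 0 0 0 0;1 0 0 0 0 0 0", "squeeze": 80}}

```text
time_s: 4.27
position: [0.6178, 0.0099, 0.0936]
tool_rot: [[-0.981, -0.139, -0.135], [-0.138, 0.99, -0.02], [0.136, -0.001, -0.991]]
ft_force: [0.0, 0.9, 1.2]
grip_width: 0.0254
```

Emit:
{"op": "arm_command", "data": {"rows": "1 0 0 0 0 0 0;1 0 0 0 0 0 0;1 0 0 0 0 0 0"}}

```text
time_s: 4.52
position: [0.618, 0.0098, 0.0937]
tool_rot: [[-0.981, -0.139, -0.134], [-0.138, 0.99, -0.02], [0.136, -0.001, -0.991]]
ft_force: [0.5, 1.4, 6.0]
grip_width: 0.0227
```

Run:
```python
from h import *
a,c=snap('wrist','wgrip3')
Rt=toolR(8.8,0,8); plan(np.array([.6176,.0105,.0935])+.002*Rt[:,2],Rt)
```

```text
t 4.5667 pos [0.618  0.0098 0.0936] q [  -9.1   39.6   69.6   -2.4   78.3 -106.5] grip 0.0231 F [0.9 0.1 6.3]
shift mm [0.3 0.7 2.2] rot deg [ 0.   0.2 -0.8]
```

View pics/wgrip3.png

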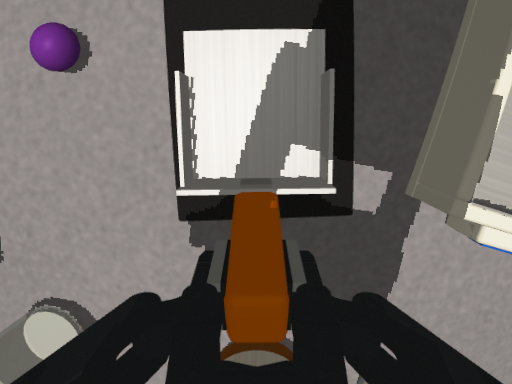

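The scoop is gripped. The lip runs (184,31)-(325,29) and the top of the rear wall (177,190)-(335,189). I'll compute its pose in the tool frame and the move to the tray.

```bash
cat >> h.py <<'E'
TR=(.5582,-.251,6.2)   # tray centre, yaw
def trayp(x,y,z):
    c,s=np.cos(np.radians(TR[2])),np.sin(np.radians(TR[2])); return np.array([TR[0]+c*x-s*y,TR[1]+s*x+c*y,z])
def go(T,o,yaw,pitch=0): # o: scoop origin world
    S=np.eye(4); S[:3,:3]=scoopR(yaw,pitch); S[:3,3]=o; G=S@T; plan(G[:3,3],G[:3,:3])
def where(T):
    s=readout.observe(); G=np.eye(4); G[:3,:3]=s['tool_rot']; G[:3,3]=s['position']; S=G@np.linalg.inv(T)
    X=S[:3,0]; print('scoop o',S[:3,3].round(4),'yaw',np.degrees(np.arctan2(X[1],X[0])).round(1),'pitch',-np.degrees(np.arcsin(X[2])).round(1),'lip',(S@[-.048,0,0,1])[:3].round(4))
E
python3 - <<'E'
from h import *
c=eyes.camera_model('wrist'); s=readout.observe()
l=[onz(c,*p,.0085) for p in((184,31),(325,29))]; r=[onz(c,*p,.046) for p in((177,190),(335,189))]
L=(l[0]+l[1])/2; Rr=(r[0]+r[1])/2
print(np.round(l+r,4).tolist(),np.linalg.norm(l[0]-l[1]),np.linalg.norm(r[0]-r[1]),np.linalg.norm((L-Rr)[:2]))
for a,b in((l[1],l[0]),(r[1],r[0])):
    d=b-a; print('yaw',np.degrees(np.arctan2(d[0],-d[1])))
d=Rr-L; y=np.degrees(np.arctan2(d[1],d[0])); print('yaw axis',y)
o=(L+Rr)/2; o[2]=.006; print('origin',o)
yaw=np.degrees(np.arctan2(l[0][0]-l[1][0],-(l[0][1]-l[1][1])))*.25+.25*np.degrees(np.arctan2(r[0][0]-r[1][0],-(r[0][1]-r[1][1])))+.5*y
print(yaw)
S=np.eye(4); S[:3,:3]=scoopR(yaw); S[:3,3]=o; G=np.eye(4); G[:3,:3]=s['tool_rot']; G[:3,3]=s['position']
T=np.linalg.inv(S)@G; np.save('T.npy',T); print(T.round(4))
where(T)
go(T,o+[0,0,.13],yaw); go(T,trayp(.046,0,.13),6.2); go(T,trayp(.046,0,.0095),6.2)
E
```

```text
[[0.5046, -0.0511, 0.0085], [0.4913, 0.0354, 0.0085], [0.5966, -0.0369, 0.046], [0.5839, 0.0492, 0.046]] 0.0874916971316692 0.08705600573606306 0.09335141851878717
yaw 8.76253351010658
yaw 8.406090565353315
yaw axis 8.633349904647034
origin [ 0.5440845  -0.00082806  0.006     ]
8.60883097118849
[[-9.907e-01  1.060e-02 -1.360e-01  7.470e-02]
 [ 1.060e-02  9.999e-01  4.000e-04 -5.000e-04]
 [ 1.360e-01 -1.100e-03 -9.907e-01  8.760e-02]
 [ 0.000e+00  0.000e+00  0.000e+00  1.000e+00]]
scoop o [ 0.5441 -0.0008  0.006 ] yaw 8.6 pitch 0.0 lip [ 0.4966 -0.008   0.006 ]
t 4.5667 pos [0.618  0.0098 0.0936] q [  -9.1   39.6   69.6   -2.4   78.3 -106.5] grip 0.0231 F [0.9 0.1 6.3]
shift mm [ 1.770e+01 -1.000e-01 -1.288e+02] rot deg [ 0. -0. -0.]
t 4.5667 pos [0.618  0.0098 0.0936] q [  -9.1   39.6   69.6   -2.4   78.3 -106.5] grip 0.0231 F [0.9 0.1 6.3]
shift mm [  -8.  -254.4 -126. ] rot deg [-0.3  0.   2.4]
t 4.5667 pos [0.618  0.0098 0.0936] q [  -9.1   39.6   69.6   -2.4   78.3 -106.5] grip 0.0231 F [0.9 0.1 6.3]
shift mm [ -24.4 -254.3   -6.6] rot deg [-0.3  0.   2.4]
```

Emit:
{"op": "arm_command", "data": {"rows": "1 2 0 -15 0 0 0;1 3 0 -25 0 0 0;1 4 0 -30 0 0 0;1 4 0 -30 0 0 0;1 3 0 -20 0 0 0"}}

```text
time_s: 4.98
position: [0.6185, 0.01, 0.2164]
tool_rot: [[-0.981, -0.139, -0.134], [-0.138, 0.99, -0.02], [0.135, -0.001, -0.991]]
ft_force: [-0.6, -0.4, -1.6]
grip_width: 0.0232
```

Emit:
{"op": "arm_command", "data": {"rows": "1 -2 -20 0 0 0 0;1 -4 -30 0 0 0 0.5;1 -4 -35 0 0 0 0.5;1 -4 -35 0 0 0 0.5;1 -4 -35 0 0 0 0.5"}}

```text
time_s: 5.4
position: [0.6556, -0.1428, 0.2111]
tool_rot: [[-0.985, -0.105, -0.137], [-0.103, 0.994, -0.019], [0.139, -0.005, -0.99]]
ft_force: [0.4, -0.2, -1.3]
grip_width: 0.0232
```

Emit:
{"op": "arm_command", "data": {"rows": "1 -3 -35 0 0 0 0.4;1 -3 -30 0 0 0 0;1 -1 -20 0 0 0 0;1 0 -13 0 0 0 0;1 0 0 0 0 0 0"}}

```text
time_s: 5.82
position: [0.6719, -0.2407, 0.2098]
tool_rot: [[-0.986, -0.095, -0.138], [-0.093, 0.995, -0.019], [0.139, -0.006, -0.99]]
ft_force: [-0.1, -0.6, -1.4]
grip_width: 0.0228
```

Emit:
{"op": "arm_command", "data": {"rows": "1 0 0 0 0 0 0;1 0 0 0 0 0 0"}}

```text
time_s: 5.98
position: [0.6723, -0.2368, 0.2106]
tool_rot: [[-0.985, -0.099, -0.138], [-0.098, 0.995, -0.019], [0.139, -0.005, -0.99]]
ft_force: [0.5, 0.0, -1.4]
grip_width: 0.0234
```

Run:
```python
from h import *
T=np.load('T.npy'); a,c=snap('wrist','wtray2'); where(T); go(T,trayp(.046,0,.0095),6.2)
for p in ((125,50,.038),(125,-50,.038),(-125,50,.038),(-125,-50,.038),(131,-56,.038)):
    print(p,np.round(proj(c,trayp(p[0]/1e3,p[1]/1e3,p[2])),0))
    u,v=proj(c,trayp(p[0]/1e3,p[1]/1e3,p[2])); 
    if 0<u<512 and 0<v<384: cv2.drawMarker(a,(int(u),int(v)),(255,0,0),0,9)
cv2.imwrite('pics/wtray2m.png',a[:,:,::-1])
```

```text
scoop o [ 0.5979 -0.2447  0.1233] yaw 6.3 pitch 0.2 lip [ 0.5501 -0.25    0.1234]
t 6.0333 pos [ 0.6724 -0.2366  0.2107] q [ -27.3   44.1   40.1   -4.7  102.3 -123.7] grip 0.0234 F [ 0.5  0.5 -1.6]
shift mm [-21.4  -1.8 111.7] rot deg [-0.3 -0.2  0.1]
(125, 50, 0.038) [309. 203.]
(125, -50, 0.038) [201. 204.]
(-125, 50, 0.038) [311. -82.]
(-125, -50, 0.038) [194. -81.]
(131, -56, 0.038) [195. 210.]
```

View pics/wtray2m.png

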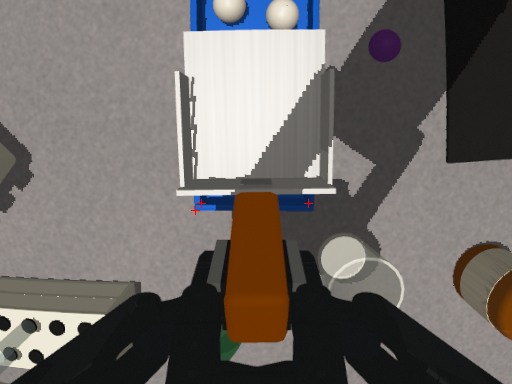

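The tray matches the prediction, with the -y outer corner at (195,210). Two balls are visible ahead at (229,7) and (283,14), in front of the lip. I'll descend into the empty half.

Emit:
{"op": "arm_command", "data": {"rows": "1 -3 -1 15 0 0 0;1 -5 -1 25 0 0 0;1 -5 0 25 0 0 0;1 -4 0 20 0 0 0;1 -2 0 10 0 0 0"}}

```text
time_s: 6.45
position: [0.6775, -0.2384, 0.1109]
tool_rot: [[-0.985, -0.1, -0.141], [-0.098, 0.995, -0.017], [0.142, -0.003, -0.99]]
ft_force: [-0.1, 0.6, -2.3]
grip_width: 0.0234
```

Emit:
{"op": "arm_command", "data": {"rows": "1 -1 0 7 0 0 0;1 -1 0 5 0 0 0;1 0 0 0 0 0 0;1 0 0 0 0 0 0"}}

```text
time_s: 6.78
position: [0.6788, -0.2403, 0.1025]
tool_rot: [[-0.986, -0.098, -0.136], [-0.096, 0.995, -0.02], [0.138, -0.007, -0.99]]
ft_force: [0.4, -0.0, -2.1]
grip_width: 0.0225
```

Run:
```python
from h import *
T=np.load('T.npy'); where(T); go(T,trayp(.046,0,.008),6.2)
```

```text
scoop o [ 0.6043 -0.2484  0.015 ] yaw 6.2 pitch 0.1 lip [ 0.5566 -0.2536  0.0151]
t 6.7833 pos [ 0.6788 -0.2403  0.1025] q [ -27.3   48.8   48.    -4.6   89.7 -122.7] grip 0.0225 F [ 0.4 -0.  -2.1]
shift mm [-0.6  1.9  6.9] rot deg [-0.3 -0.1 -0. ]
```

Emit:
{"op": "arm_command", "data": {"rows": "1 0 1 4 0 0 0;1 0 1 2 0 0 0;1 0 0 2 0 0 0;1 0 0 0 0 0 0"}}

```text
time_s: 7.12
position: [0.6776, -0.2386, 0.0957]
tool_rot: [[-0.986, -0.098, -0.135], [-0.096, 0.995, -0.021], [0.136, -0.007, -0.991]]
ft_force: [0.5, 0.5, 7.4]
grip_width: 0.0231
```

Run:
```python
from h import *
T=np.load('T.npy'); where(T); go(T,trayp(-.074,0,.008),6.2)
```

```text
scoop o [ 0.6033 -0.2467  0.0081] yaw 6.2 pitch 0.0 lip [ 0.5556 -0.2519  0.0081]
t 7.1167 pos [ 0.6776 -0.2386  0.0957] q [ -27.3   48.9   48.9   -4.6   88.6 -122.5] grip 0.0231 F [0.5 0.5 7.4]
shift mm [118.3  -1.2  16.3] rot deg [-0.4 -0.  -0. ]
```

Emit:
{"op": "arm_command", "data": {"rows": "1 6 0 0.8 0 0 0;1 8 0 1.1 0 0 0;1 8 0 1.1 0 0 0;1 6 0 0.8 0 0 0;1 6 0 0.8 0 0 0"}}

```text
time_s: 7.53
position: [0.6441, -0.2422, 0.0959]
tool_rot: [[-0.986, -0.098, -0.132], [-0.096, 0.995, -0.022], [0.134, -0.009, -0.991]]
ft_force: [5.2, 0.2, 5.6]
grip_width: 0.023
```

Emit:
{"op": "arm_command", "data": {"rows": "1 6 0 0.8 0 0 0;1 6 -0.3 0.8 0 0 0;1 6 0 0.8 0 0 0;1 6 -0.3 0.8 0 0 0;1 6 0 0.8 0 0 0"}}

```text
time_s: 7.95
position: [0.6141, -0.2458, 0.0959]
tool_rot: [[-0.986, -0.098, -0.132], [-0.096, 0.995, -0.022], [0.134, -0.009, -0.991]]
ft_force: [5.2, -0.1, 5.9]
grip_width: 0.0232
```

Emit:
{"op": "arm_command", "data": {"rows": "1 6 0 0.8 0 0 0;1 6 0 0.8 0 0 0;1 6 0 0.8 0 0 0;1 6 0 0.8 0 0 0;1 0 0 0 0 0 0"}}

```text
time_s: 8.37
position: [0.5891, -0.2483, 0.0958]
tool_rot: [[-0.986, -0.098, -0.134], [-0.096, 0.995, -0.021], [0.136, -0.008, -0.991]]
ft_force: [1.5, -1.5, 6.6]
grip_width: 0.0229
```

Run:
```python
from h import *
T=np.load('T.npy'); where(T); go(T,trayp(-.0745,0,.008),6.2); a,c=snap('wrist','wscoop')
h=cv2.cvtColor(a,cv2.COLOR_RGB2HSV)
```

```text
scoop o [ 0.5149 -0.2565  0.0082] yaw 6.2 pitch -0.0 lip [ 0.4671 -0.2617  0.0082]
t 8.3667 pos [ 0.5891 -0.2483  0.0958] q [ -31.5   40.9   66.2   -5.2   78.9 -125.8] grip 0.0229 F [ 1.5 -1.5  6.6]
shift mm [30.5 -0.2  4.4] rot deg [-0.4  0.  -0. ]
```

View pics/wscoop.png

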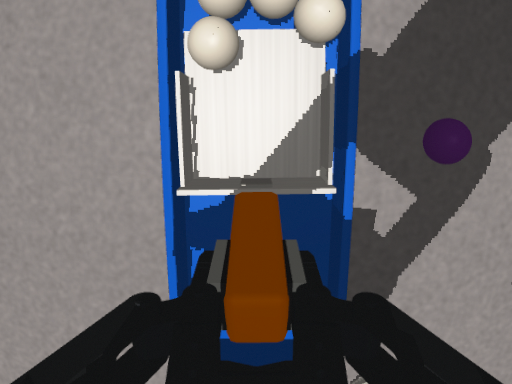

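One ball is already on the pan at (212,42). The other three, at (222,2), (272,2) and (320,18), are ahead of the lip inside the tray. I'll keep going to the backstop.

Emit:
{"op": "arm_command", "data": {"rows": "1 4 0 0.5 0 0 0;1 4 0 0.5 0 0 0;1 4 0 0.6 0 0 0;1 4 0 0.6 0 0 0;1 4 0 0.6 0 0 0"}}

```text
time_s: 8.83
position: [0.5705, -0.2503, 0.0959]
tool_rot: [[-0.986, -0.098, -0.132], [-0.096, 0.995, -0.022], [0.133, -0.009, -0.991]]
ft_force: [7.7, -0.9, 8.3]
grip_width: 0.0234
```

Emit:
{"op": "arm_command", "data": {"rows": "1 3 0 0.4 0 0 0;1 3 0 0.4 0 0 0;1 2 0 0.3 0 0 0;1 0 0 0 0 0 0"}}

```text
time_s: 9.17
position: [0.562, -0.2511, 0.0959]
tool_rot: [[-0.986, -0.098, -0.133], [-0.096, 0.995, -0.022], [0.134, -0.009, -0.991]]
ft_force: [5.2, -0.7, 7.3]
grip_width: 0.0228
```

Run:
```python
from h import *
T=np.load('T.npy'); where(T); go(T,trayp(-.075,0,.008),6.2); a,c=snap('wrist','wscoop2'); b,_=snap('scene','sscoop2')
cv2.imwrite('pics/sc2.png',np.hstack([a[:240],cv2.resize(b[140:300,60:240],(270,240))])[:,:,::-1])
```

```text
scoop o [ 0.4879 -0.2593  0.0081] yaw 6.2 pitch -0.1 lip [ 0.4401 -0.2645  0.0081]
t 9.1667 pos [ 0.562  -0.2511  0.0959] q [ -33.    38.7   70.9   -5.4   76.2 -127.1] grip 0.0228 F [ 5.2 -0.7  7.3]
shift mm [ 4.  -0.   0.8] rot deg [-0.4  0.1 -0. ]
```

View pics/sc2.png

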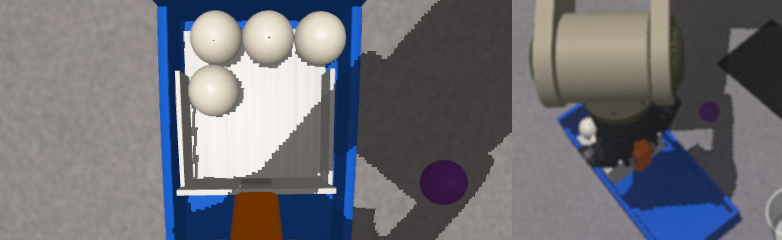

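Wrist crop: three balls stand in a row against the backstop at (215,38), (268,38) and (320,38), with a fourth behind at (214,90). All are over the pan, with a thin blue gap at row ~26 between the lip and the backstop. I've used ten views, so from here I'll use numeric checks.

Run:
```python
from h import *
T=np.load('T.npy'); a=cv2.imread('pics/wscoop2.png'); c=eyes.camera_model('wrist')
def tp(p):
    t=np.radians(TR[2]); d=p[:2]-TR[:2]; return np.round([(d[0]*np.cos(t)+d[1]*np.sin(t))*1e3,(-d[0]*np.sin(t)+d[1]*np.cos(t))*1e3],1)
for u,v in((215,38),(268,38),(320,38),(214,90)): print('ball',tp(onz(c,u,v,.0255)))
print('lip',tp(onz(c,250,31,.0105)))
print(a[8:36:1,243].tolist())
for v in range(10,32,2): print(v,tp(onz(c,243,v,.008)))
```

```text
ball [-109.2  -23.4]
ball [-108.7    7.2]
ball [-108.7   37.3]
ball [-79.6 -24.7]
lip [-116.5   -3.5]
[[77, 35, 7], [79, 37, 10], [78, 36, 10], [79, 37, 9], [76, 36, 8], [77, 37, 9], [77, 36, 8], [77, 37, 10], [77, 36, 10], [77, 36, 11], [77, 36, 10], [76, 34, 7], [154, 76, 24], [205, 103, 37], [213, 106, 38], [212, 107, 37], [214, 107, 38], [213, 107, 37], [211, 107, 41], [204, 110, 56], [177, 113, 77], [159, 138, 131], [144, 156, 163], [136, 149, 157], [139, 152, 160], [141, 155, 163], [143, 157, 165], [145, 159, 167]]
10 [-130.1   -7.7]
12 [-128.8   -7.8]
14 [-127.6   -7.8]
16 [-126.4   -7.8]
18 [-125.2   -7.8]
20 [-123.9   -7.8]
22 [-122.7   -7.8]
24 [-121.5   -7.9]
26 [-120.3   -7.9]
28 [-119.1   -7.9]
30 [-117.8   -7.9]
```

Emit:
{"op": "arm_command", "data": {"rows": "1 1.5 1.5 0.2 0 0 0;1 1.5 1.5 0.2 0 0 0;1 0 0 0 0 0 0;1 -3 0 0 0 2 0;1 -3 0 0 0 2 0"}}

```text
time_s: 9.68
position: [0.5632, -0.2476, 0.0937]
tool_rot: [[-0.974, -0.097, -0.207], [-0.094, 0.995, -0.027], [0.209, -0.007, -0.978]]
ft_force: [-0.5, -1.7, -2.8]
grip_width: 0.023
```

Emit:
{"op": "arm_command", "data": {"rows": "1 -3 0 0 0 2 0;1 -4.5 0 -0.2 0 3 0;1 -4.5 0 -0.2 0 3 0;1 -4.5 0 -0.2 0 3 0;1 -4.5 0 -0.2 0 3 0"}}

```text
time_s: 10.1
position: [0.5836, -0.2451, 0.0873]
tool_rot: [[-0.894, -0.098, -0.438], [-0.085, 0.995, -0.048], [0.44, -0.006, -0.898]]
ft_force: [1.1, -0.0, -4.3]
grip_width: 0.023
```

Emit:
{"op": "arm_command", "data": {"rows": "1 0 0 -1 0 0 0;1 0 0 0 0 0 0;1 0 0 0 0 0 0"}}

```text
time_s: 10.35
position: [0.5836, -0.2453, 0.0885]
tool_rot: [[-0.895, -0.098, -0.435], [-0.086, 0.995, -0.048], [0.437, -0.006, -0.899]]
ft_force: [0.8, -0.3, -3.1]
grip_width: 0.0229
```

Run:
```python
from h import *
T=np.load('T.npy'); where(T); a,c=snap('wrist','wt3'); s=readout.observe(); print(s['ft_force'],s['grip_width'],s['q'])
print(s['time_s'])
g=cv2.cvtColor(a,cv2.COLOR_RGB2GRAY)
ci=cv2.HoughCircles(cv2.medianBlur(g[:230],3),cv2.HOUGH_GRADIENT,1,30,param1=80,param2=18,minRadius=19,maxRadius=34)
print(None if ci is None else ci[0].round())
cv2.imwrite('pics/wt3s.png',a[:240,:,::-1])
```

```text
scoop o [ 0.4859 -0.2554  0.0284] yaw 6.1 pitch 18.1 lip [ 0.4405 -0.2603  0.0433]
[-0.74684806 -0.38239065 -2.95216073] 0.022996596502756768 [ -28.07808429   48.21664415   55.43737059  -14.43361321   97.95025384
 -122.87060119]
10.4
[[212. 106.  24.]
 [216. 160.  26.]
 [272. 156.  25.]
 [436. 186.  22.]
 [304. 114.  30.]]
```

View pics/wt3s.png

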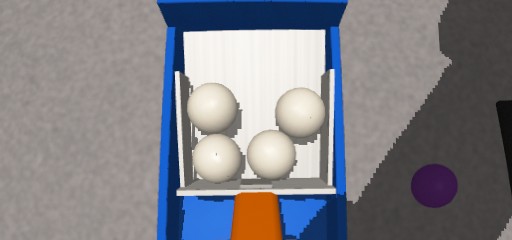

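All four balls are in the pan, at (212,106), (216,158), (271,155) and (300,112), and the tool weight of -2.95 N matches scoop plus four balls. Next I'll lift and turn toward the bath.

Emit:
{"op": "arm_command", "data": {"rows": "1 2 0 -4 0 0 0;1 4 0 -9 0 0 0;1 6 0 -13 0 0 0;1 7 0 -14 0 0 0;1 7 0 -14 0 0 0"}}

```text
time_s: 10.82
position: [0.5839, -0.245, 0.1503]
tool_rot: [[-0.895, -0.098, -0.435], [-0.085, 0.995, -0.048], [0.437, -0.006, -0.899]]
ft_force: [0.7, 0.5, -4.5]
grip_width: 0.0232
```

Emit:
{"op": "arm_command", "data": {"rows": "1 7 0 -14 0 0 0;1 7 0 -14 0 0 0;1 6 0 -12 0 0 0;1 4 0 -9 0 0 0;1 2 0 -4 0 0 0"}}

```text
time_s: 11.23
position: [0.584, -0.2447, 0.2099]
tool_rot: [[-0.896, -0.098, -0.433], [-0.085, 0.995, -0.049], [0.436, -0.008, -0.9]]
ft_force: [-0.0, -0.8, -3.1]
grip_width: 0.0231
```

Emit:
{"op": "arm_command", "data": {"rows": "1 0 0 0 -1 0 2;1 0 0 0 -2 0 4.1;1 0 0 0 -2.3 0 4.7;1 0 0 0 -2.3 0 4.7;1 0 0 0 -2.3 0 4.7"}}

```text
time_s: 11.65
position: [0.5838, -0.2445, 0.2072]
tool_rot: [[-0.859, 0.294, -0.419], [0.267, 0.956, 0.125], [0.437, -0.005, -0.899]]
ft_force: [-0.2, -0.4, -4.0]
grip_width: 0.0231
```

Emit:
{"op": "arm_command", "data": {"rows": "1 0 0 0 -2.3 0 4.7;1 0 0 0 -2.3 0 4.7;1 0 0 0 -2.3 0 4.7;1 0 0 0 -2.3 0 4.7;1 0 0 0 -2.3 0 4.7"}}

```text
time_s: 12.07
position: [0.5838, -0.2447, 0.2071]
tool_rot: [[-0.654, 0.686, -0.319], [0.618, 0.728, 0.297], [0.435, -0.003, -0.9]]
ft_force: [-0.2, 0.2, -4.1]
grip_width: 0.0231
```

Emit:
{"op": "arm_command", "data": {"rows": "1 0 0 0 -2.3 0 4.7;1 0 0 0 -2.3 0 4.7;1 0 0 0 -2.3 0 4.7;1 0 0 0 -2.3 0 4.7;1 0 0 0 -2.3 0 4.7"}}

```text
time_s: 12.48
position: [0.5836, -0.2448, 0.2072]
tool_rot: [[-0.315, 0.937, -0.153], [0.844, 0.351, 0.407], [0.435, -0.001, -0.901]]
ft_force: [0.0, -0.2, -4.9]
grip_width: 0.0233
```

Emit:
{"op": "arm_command", "data": {"rows": "1 0 0 0 -2.3 0 4.7;1 0 0 0 -2.3 0 4.7;1 0 0 0 -2.3 0 4.7;1 0 0 0 -2.3 0 4.7;1 0 0 0 -2.3 0 4.7"}}

```text
time_s: 12.9
position: [0.5835, -0.2448, 0.2072]
tool_rot: [[0.088, 0.995, 0.044], [0.896, -0.098, 0.432], [0.435, 0.001, -0.901]]
ft_force: [-0.5, -0.6, -2.7]
grip_width: 0.0233
```

Emit:
{"op": "arm_command", "data": {"rows": "1 0 0 0 -1 0 2;1 0 0 0 0 0 0"}}

```text
time_s: 13.07
position: [0.5831, -0.2447, 0.2075]
tool_rot: [[0.12, 0.991, 0.06], [0.893, -0.134, 0.43], [0.435, 0.002, -0.901]]
ft_force: [-0.0, -0.6, -2.9]
grip_width: 0.023
```

```bash
cat >> h.py <<'E'
BA=(.512,.215,-7.9)
def bathp(x,y,z):
    t=np.radians(BA[2]); c,s=np.cos(t),np.sin(t); return np.array([BA[0]+c*x-s*y,BA[1]+s*x+c*y,z])
def lipgo(T,lip,yaw,pitch): # scoop origin for a lip position (underside edge)
    go(T,np.array(lip)-scoopR(yaw,pitch)@[-.048,0,0],yaw,pitch)
E
python3 - <<'E'
from h import *
T=np.load('T.npy'); where(T); lipgo(T,bathp(0,-.045,.135),-97.9,18)
E
```

```text
scoop o [ 0.5962 -0.1475  0.1471] yaw -97.0 pitch 17.9 lip [ 0.6018 -0.1022  0.1619]
t 13.0667 pos [ 0.5831 -0.2447  0.2075] q [-41.6  36.3  59.6  21.4  98.4 -33.5] grip 0.023 F [-0.  -0.6 -2.9]
shift mm [ 220.  -133.3  135.9] rot deg [-0.   0.1  0.8]
```

Emit:
{"op": "arm_command", "data": {"rows": "1 5 -3 3 0 0 0;1 10 -6 6 0 0 0;1 14 -9 9 0 0 0;1 16 -10 10 0 0 0;1 16 -10 10 0 0 0"}}

```text
time_s: 13.48
position: [0.5551, -0.1675, 0.1992]
tool_rot: [[0.116, 0.991, 0.059], [0.893, -0.13, 0.431], [0.435, 0.002, -0.901]]
ft_force: [-0.4, 0.2, -2.6]
grip_width: 0.0233
```

Emit:
{"op": "arm_command", "data": {"rows": "1 16 -10 10 0 0 0;1 16 -10 10 0 0 0;1 16 -10 10 0 0 0;1 16 -9 10 0 0 0;1 16 -9 10 0 0 0"}}

```text
time_s: 13.9
position: [0.5198, -0.068, 0.1891]
tool_rot: [[0.116, 0.992, 0.059], [0.893, -0.13, 0.431], [0.435, 0.003, -0.901]]
ft_force: [1.2, 0.7, -3.5]
grip_width: 0.0233
```

Emit:
{"op": "arm_command", "data": {"rows": "1 16 -9 10 0 0 0;1 16 -9 10 0 0 0.4;1 16 -9 9 0 0 0.4;1 13 -8 8 0 0 0;1 9 -6 6 0 0 0"}}

```text
time_s: 14.32
position: [0.4902, 0.019, 0.181]
tool_rot: [[0.129, 0.99, 0.058], [0.891, -0.142, 0.431], [0.435, -0.003, -0.901]]
ft_force: [0.0, -0.3, -3.5]
grip_width: 0.023
```

Emit:
{"op": "arm_command", "data": {"rows": "1 6 -4 4 0 0 0;1 3 -2 2 0 0 0;1 0 0 0 0 0 0;1 0 0 0 0 0 0"}}

```text
time_s: 14.65
position: [0.4871, 0.0282, 0.1795]
tool_rot: [[0.131, 0.989, 0.061], [0.891, -0.145, 0.43], [0.435, -0.003, -0.901]]
ft_force: [-0.5, 0.2, -3.3]
grip_width: 0.0232
```

Run:
```python
from h import *
T=np.load('T.npy'); where(T); a,c=snap('wrist','wb3'); b,cb=snap('scene','sb3'); d,cd=snap('side','sdb3')
for nm,im,cm in(('wrist',a,c),('scene',b,ca:=cb),('side',d,cd)):
    for x,y in((-90,-90),(90,-90),(90,90),(-90,90)):
        u,v=proj(cm,bathp(x/1e3,y/1e3,.058)); 
        if 0<u<512 and 0<v<384: cv2.drawMarker(im,(int(u),int(v)),(255,0,0),0,9)
cv2.imwrite('pics/bcheck.png',np.vstack([np.hstack([a[:,60:460],b[60:260,200:400].repeat(2,0).repeat(2,1)[:384]])])[:,:,::-1])
lipgo(T,bathp(0,-.045,.075),-97.9,0)
lipgo(T,bathp(0,-.045,.070),-97.9,-10)
lipgo(T,bathp(0,-.045,.070),-97.9,-30)
```

```text
scoop o [0.501  0.1253 0.1192] yaw -97.7 pitch 17.9 lip [0.5071 0.1706 0.134 ]
t 14.8 pos [0.4872 0.028  0.1795] q [-23.3  20.3  93.9  25.8  74.6 -23.8] grip 0.0227 F [ 0.1  1.4 -3.2]
shift mm [11.5 -1.8 24.2] rot deg [ -0.1 -18.    0.1]
t 14.8 pos [0.4872 0.028  0.1795] q [-23.3  20.3  93.9  25.8  74.6 -23.8] grip 0.0227 F [ 0.1  1.4 -3.2]
shift mm [33.4 -1.9 18.2] rot deg [ -0.2 -28.    0.1]
t 14.8 pos [0.4872 0.028  0.1795] q [-23.3  20.3  93.9  25.8  74.6 -23.8] grip 0.0227 F [ 0.1  1.4 -3.2]
shift mm [85.2 -2.4 10.3] rot deg [ -0.4 -48.    0.1]
```

View pics/bcheck.png

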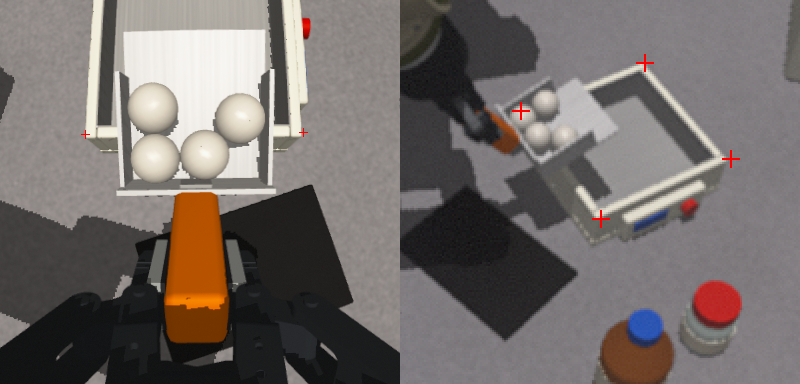

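The wrist view shows all four balls in the tilted pan, with the lip over the well inside both side rims. The scene view agrees. That was the last picture, so I'll verify the pour by weight and masks. Lowering and tipping slowly now.

Emit:
{"op": "arm_command", "data": {"rows": "1 2.5 -0.3 3.7 0 -3 0;1 2.5 -0.3 3.7 0 -3 0;1 2.5 -0.3 3.7 0 -3 0;1 2.5 -0.3 3.7 0 -3 0;1 2.5 -0.3 3.7 0 -3 0"}}

```text
time_s: 15.22
position: [0.4882, 0.0464, 0.1664]
tool_rot: [[0.143, 0.989, 0.024], [0.972, -0.145, 0.183], [0.185, -0.003, -0.983]]
ft_force: [0.4, 0.1, -3.6]
grip_width: 0.0233
```

Emit:
{"op": "arm_command", "data": {"rows": "1 2.5 -0.3 3.7 0 -2 0;1 0 0 0 0 0 0;1 0 0 0 0 0 0"}}

```text
time_s: 15.47
position: [0.4881, 0.05, 0.1631]
tool_rot: [[0.143, 0.99, 0.019], [0.978, -0.144, 0.153], [0.154, -0.004, -0.988]]
ft_force: [0.7, -1.2, -3.5]
grip_width: 0.023
```

Run:
```python
from h import *
T=np.load('T.npy'); where(T); lipgo(T,bathp(0,-.045,.070),-97.9,-8);
```

```text
scoop o [0.4986 0.1255 0.0768] yaw -97.7 pitch 1.0 lip [0.505  0.1731 0.0777]
t 15.4667 pos [0.4881 0.05   0.1631] q [-12.5  20.4  92.8   9.5  68.   -7.9] grip 0.023 F [ 0.7 -1.2 -3.5]
shift mm [13.9  0.3 -8.7] rot deg [-0.2 -9.   0.2]
```

Emit:
{"op": "arm_command", "data": {"rows": "1 1.6 0 -1 0 -1 0;1 1.6 0 -1 0 -1 0;1 1.6 0 -1 0 -1 0;1 1.6 0 -1 0 -1 0;1 1.6 0 -1 0 -1 0"}}

```text
time_s: 15.88
position: [0.4892, 0.0572, 0.1694]
tool_rot: [[0.145, 0.989, 0.007], [0.987, -0.145, 0.064], [0.064, -0.003, -0.998]]
ft_force: [-1.5, -0.8, -3.0]
grip_width: 0.023
```

Emit:
{"op": "arm_command", "data": {"rows": "1 0 0 0 0 0 0;1 0 0 0 0 0 0;1 1.6 0 -1 0 -1 0;1 1.6 0 -1 0 -1 0;1 1.6 0 -1 0 -1 0"}}

```text
time_s: 16.3
position: [0.4898, 0.0617, 0.1725]
tool_rot: [[0.145, 0.989, -0.001], [0.989, -0.145, 0.012], [0.012, -0.003, -1.0]]
ft_force: [-0.5, 0.5, -3.4]
grip_width: 0.0232
```

Emit:
{"op": "arm_command", "data": {"rows": "1 0 0 0 0 0 0;1 0 0 0 0 0 0;1 1.8 0 -1.9 0 -1 0;1 1.8 0 -1.9 0 -1 0;1 1.8 0 -1.9 0 -1 0"}}

```text
time_s: 16.72
position: [0.4907, 0.0672, 0.1784]
tool_rot: [[0.145, 0.989, -0.008], [0.989, -0.145, -0.04], [-0.04, -0.003, -0.999]]
ft_force: [-0.4, -0.1, -1.3]
grip_width: 0.0226
```

Emit:
{"op": "arm_command", "data": {"rows": "1 1.8 0 -1.9 0 -1 0;1 1.8 0 -1.9 0 -1 0;1 0 0 0 0 0 0;1 0 0 0 0 0 0;1 0 0 0 0 0 0"}}

```text
time_s: 17.13
position: [0.4911, 0.0709, 0.1816]
tool_rot: [[0.144, 0.99, -0.014], [0.987, -0.144, -0.072], [-0.073, -0.003, -0.997]]
ft_force: [0.6, -0.2, -1.9]
grip_width: 0.0231
```

```bash
cat >> h.py <<'E'
def circ(fn,cm,zs,roi,rr):
    g=cv2.cvtColor(cv2.imread(f'pics/{fn}.png'),cv2.COLOR_BGR2GRAY); x0,y0,x1,y1=roi
    ci=cv2.HoughCircles(cv2.medianBlur(g[y0:y1,x0:x1],3),cv2.HOUGH_GRADIENT,1,rr[0]*1.5,param1=80,param2=15,minRadius=rr[0],maxRadius=rr[1])
    for u,v,r in ([] if ci is None else ci[0][:10]): print('circ',round(u+x0),round(v+y0),round(r,1),[onz(cm,u+x0,v+y0,z)[:2].round(3).tolist() for z in zs])
E
python3 - <<'E'
from h import *
T=np.load('T.npy'); where(T); a,c=snap('wrist','wp1'); s=readout.observe(); print(s['time_s'],s['ft_force'])
circ('wp1',c,(.027,.09),(60,0,460,200),(16,34))
E
```

```text
scoop o [0.4985 0.1252 0.0803] yaw -97.6 pitch -12.0 lip [0.5048 0.1717 0.0703]
17.1833 [ 0.23948969 -0.68176308 -1.30585444]
circ 178 20 22.5 [[0.449, 0.189], [0.462, 0.183]]
```

Emit:
{"op": "arm_command", "data": {"rows": "1 3.6 0 -3.8 0 -2 0;1 3.6 0 -3.8 0 -2 0;1 3.6 0 -3.8 0 -2 0;1 3.6 0 -3.8 0 -2 0;1 3.6 0 -3.8 0 -2 0"}}

```text
time_s: 17.6
position: [0.4942, 0.091, 0.198]
tool_rot: [[0.14, 0.989, -0.039], [0.959, -0.145, -0.244], [-0.247, -0.003, -0.969]]
ft_force: [-0.6, -0.8, -2.2]
grip_width: 0.0229
```

Emit:
{"op": "arm_command", "data": {"rows": "1 0 0 0 0 0 0;1 0 0 0 0 0 0;1 0 0 0 0 0 0;1 0 0 0 0 0 0;1 0 0 0 0 0 0"}}

```text
time_s: 18.02
position: [0.4941, 0.0906, 0.1978]
tool_rot: [[0.14, 0.989, -0.039], [0.959, -0.145, -0.242], [-0.245, -0.003, -0.969]]
ft_force: [0.4, -0.5, -0.9]
grip_width: 0.0228
```

Run:
```python
from h import *
T=np.load('T.npy'); where(T); F=[]
for i in range(3): a,c=snap('wrist','wp2'); F.append(readout.observe()['ft_force'])
print(np.mean(F,0))
b,cb=snap('scene','sp2'); d,cd=snap('side','dp2')
print('wrist');circ('wp2',c,(.027,.09),(60,0,460,200),(14,34))
print('scene');circ('sp2',cb,(.027,),(240,70,380,190),(4,9))
print('side');circ('dp2',cd,(.027,),(170,225,300,325),(5,11))
lipgo(T,bathp(0,-.045,.11),-97.9,0)
```

```text
scoop o [0.4989 0.1267 0.0885] yaw -97.6 pitch -22.0 lip [0.5048 0.1708 0.0705]
[-0.47310345  0.20870663 -2.0048183 ]
wrist
circ 174 10 19.1 [[0.448, 0.188], [0.463, 0.191]]
scene
circ 310 132 6.0 [[0.504, 0.222]]
circ 326 118 4.6 [[0.491, 0.282]]
side
circ 232 278 6.9 [[0.505, 0.223]]
t 18.2667 pos [0.4942 0.091  0.1979] q [  3.6  22.2  83.9 -14.2  77.4  15.4] grip 0.0231 F [-0.4  0.6 -1.6]
shift mm [-41.    0.4  10.6] rot deg [-0.1 22.   0.2]
```

Emit:
{"op": "arm_command", "data": {"rows": "1 -7 0 0.4 0 3.6 0;1 -7 0 0.4 0 3.7 0;1 -7 0 0.4 0 3.7 0;1 -7 0 0.4 0 3.7 0;1 -7 0 0.4 0 3.7 0"}}

```text
time_s: 18.68
position: [0.4892, 0.0563, 0.2004]
tool_rot: [[0.144, 0.99, 0.009], [0.987, -0.144, 0.075], [0.076, -0.002, -0.997]]
ft_force: [0.1, 0.1, -1.7]
grip_width: 0.0231
```

Emit:
{"op": "arm_command", "data": {"rows": "1 -7 0 0.4 0 3.6 0;1 0 0 -10 0 0 0;1 0 0 -15 0 0 0;1 0 0 -5 0 0 0;1 0 0 0 0 0 0"}}

```text
time_s: 19.1
position: [0.4881, 0.0454, 0.2299]
tool_rot: [[0.144, 0.989, 0.019], [0.98, -0.145, 0.134], [0.135, -0.0, -0.991]]
ft_force: [0.0, -0.4, -1.9]
grip_width: 0.0229
```

Run:
```python
from h import *
T=np.load('T.npy'); where(T); a,c=snap('wrist','wp3'); s=readout.observe()
print(s['time_s'],s['ft_force']); circ('wp3',c,(.14,),(60,0,460,200),(14,34))
p=np.array([.618,.0098,s['position'][2]]); plan(p,toolR(8.6,0,8))
```

```text
scoop o [0.4987 0.1193 0.1422] yaw -97.7 pitch -0.1 lip [0.5052 0.1669 0.1422]
19.15 [-0.11683075  0.38054061 -2.70195331]
circ 248 4 16.1 [[0.504, 0.184]]
circ 192 46 14.4 [[0.465, 0.163]]
t 19.15 pos [0.4877 0.0457 0.229 ] q [-12.5  16.2  86.6   7.9  77.9  -5.9] grip 0.0228 F [-0.1  0.4 -2.7]
shift mm [-16.5 134.1  -2.5] rot deg [  14.6    0.  -105.9]
```

Emit:
{"op": "arm_command", "data": {"rows": "1 -2 18 0 0 0 0;1 -4 32 -1 0 0 0;1 -4 34 -1 0 0 0;1 -4 32 -1 0 0 0;1 -2 18 0 0 0 0"}}

```text
time_s: 19.57
position: [0.6202, 0.0097, 0.2277]
tool_rot: [[0.144, 0.989, 0.016], [0.98, -0.145, 0.134], [0.135, -0.004, -0.991]]
ft_force: [-0.7, 0.4, -2.2]
grip_width: 0.0228
```

Emit:
{"op": "arm_command", "data": {"rows": "1 0 0 0 0.9 0 -6.6;1 0 0 0 0.9 0 -6.6;1 0 0 0 0.9 0 -6.6;1 0 0 0 0.9 0 -6.6;1 0 0 0 0.9 0 -6.6"}}

```text
time_s: 19.98
position: [0.6177, 0.0106, 0.2279]
tool_rot: [[-0.424, 0.904, -0.063], [0.895, 0.428, 0.123], [0.138, -0.004, -0.99]]
ft_force: [-0.2, 0.1, -0.8]
grip_width: 0.023
```

Emit:
{"op": "arm_command", "data": {"rows": "1 0 0 0 0.9 0 -6.6;1 0 0 0 0.9 0 -6.6;1 0 0 0 0.9 0 -6.6;1 0 0 0 0.9 0 -6.6;1 0 0 0 0.9 0 -6.6"}}

```text
time_s: 20.4
position: [0.6177, 0.0107, 0.2279]
tool_rot: [[-0.846, 0.52, -0.12], [0.515, 0.854, 0.071], [0.14, -0.002, -0.99]]
ft_force: [0.9, 0.1, -2.0]
grip_width: 0.0232
```

Emit:
{"op": "arm_command", "data": {"rows": "1 0 0 0 0.9 0 -6.6;1 0 0 0 0.9 0 -6.6;1 0 0 0 0.9 0 -6.6;1 0 0 0 0.9 0 -6.6;1 0 0 0 0.9 0 -6.6"}}

```text
time_s: 20.82
position: [0.6178, 0.0107, 0.2279]
tool_rot: [[-0.99, -0.034, -0.14], [-0.034, 0.999, -0.004], [0.14, 0.001, -0.99]]
ft_force: [-0.1, 0.1, -2.3]
grip_width: 0.0233
```

Emit:
{"op": "arm_command", "data": {"rows": "1 0 0 0 0.9 0 -6.6;1 0 0 0 0 0 0;1 0 0 0 0 0 0"}}

```text
time_s: 21.07
position: [0.6178, 0.0108, 0.2284]
tool_rot: [[-0.98, -0.141, -0.138], [-0.14, 0.99, -0.018], [0.139, 0.002, -0.99]]
ft_force: [-0.2, 0.3, -1.3]
grip_width: 0.0232
```

Run:
```python
from h import *
T=np.load('T.npy'); where(T); a,c=snap('wrist','wp4'); b,cb=snap('scene','sp4'); d,cd=snap('side','dp4')
e=cv2.imread('pics/wtray2.png')[:,:,::-1]; f=cv2.imread('pics/wt3.png')[:,:,::-1]
hs=lambda im:cv2.cvtColor(np.ascontiguousarray(im[60:180,195:320]),cv2.COLOR_RGB2HSV).reshape(-1,3)
for n,im in(('empty',e),('4 balls',f),('now',a)): h=hs(im); print(n,h.mean(0).round(1),h.std(0).round(1),'cream px',int(((h[:,1]>18)&(h[:,1]<90)&(h[:,2]>90)).sum()))
print('wrist');circ('wp4',c,(.027,),(330,0,512,260),(9,24))
print('scene');circ('sp4',cb,(.027,),(240,70,380,190),(4,9))
print('side');circ('dp4',cd,(.027,),(170,225,300,325),(5,11))
go(T,[.5441,-.0008,.0065],8.6)
```

```text
scoop o [5.435e-01 2.000e-04 1.410e-01] yaw 8.7 pitch 0.2 lip [ 0.4961 -0.0071  0.1411]
empty [ 18.3   9.6 204.1] [ 2.2  3.1 61.1] cream px 9
4 balls [ 19.1  18.9 216.8] [ 1.8 11.  38.6] cream px 7323
now [ 18.2  10.1 183.8] [ 2.5  3.2 65.8] cream px 14
wrist
circ 460 44 15.5 [[0.447, 0.19]]
circ 476 108 13.8 [[0.505, 0.222]]
circ 506 180 15.6 [[0.572, 0.274]]
scene
circ 326 118 4.6 [[0.491, 0.282]]
side
t 21.2167 pos [0.6178 0.0103 0.2289] q [  -9.1   33.    58.7   -2.3   95.9 -107.3] grip 0.0232 F [ 0.1 -1.2 -2. ]
shift mm [-18.8  -0.6 133.4] rot deg [ 0.1 -0.1  0.1]
```

The pan is empty: 14 cream pixels, against 7323 with the balls in. At least three balls show in the well. Now I'll set the scoop back down, and count properly afterwards with a clear view.

Emit:
{"op": "arm_command", "data": {"rows": "1 -2 0 13 0 0 0;1 -4 0 26 0 0 0;1 -4 0 28 0 0 0;1 -4 -0.6 26 0 0 0;1 -2 0 16 0 0 0"}}

```text
time_s: 21.63
position: [0.6178, 0.0098, 0.1162]
tool_rot: [[-0.98, -0.141, -0.14], [-0.14, 0.99, -0.018], [0.141, 0.002, -0.99]]
ft_force: [0.0, -0.7, -2.7]
grip_width: 0.023
```

Emit:
{"op": "arm_command", "data": {"rows": "1 -1 0 10 0 0 0;1 -1 0 7 0 0 0;1 -0.5 0 4 0 0 0;1 0 0 1.5 0 0 0;1 0 0 1 0 0 0"}}

```text
time_s: 22.05
position: [0.6184, 0.0097, 0.0962]
tool_rot: [[-0.98, -0.143, -0.135], [-0.142, 0.99, -0.019], [0.137, 0.001, -0.991]]
ft_force: [0.2, -1.1, -1.0]
grip_width: 0.0232
```

Emit:
{"op": "arm_command", "data": {"rows": "1 0 0 0 0 0 0;1 0 0 0 0 0 0"}}

```text
time_s: 22.22
position: [0.6183, 0.0098, 0.0962]
tool_rot: [[-0.98, -0.144, -0.135], [-0.142, 0.99, -0.019], [0.137, 0.001, -0.991]]
ft_force: [-0.9, 0.7, -2.2]
grip_width: 0.0231
```

Run:
```python
from h import *
T=np.load('T.npy'); where(T); go(T,[.5441,-.0008,.006],8.6)
```

```text
scoop o [ 0.5443 -0.001   0.0086] yaw 8.9 pitch 0.0 lip [ 0.4969 -0.0084  0.0087]
t 22.2167 pos [0.6183 0.0098 0.0962] q [  -9.1   39.4   69.3   -2.3   78.8 -106.8] grip 0.0231 F [-0.9  0.7 -2.2]
shift mm [-0.1  0.1  2.6] rot deg [ 0.1 -0.   0.3]
```

Emit:
{"op": "arm_command", "data": {"rows": "1 0 0 1.3 0 0 0;1 0 0 1.3 0 0 0;1 0 0 0 0 0 0;1 0 0 0 0 0 0"}}

```text
time_s: 22.55
position: [0.618, 0.0098, 0.0937]
tool_rot: [[-0.98, -0.144, -0.135], [-0.142, 0.99, -0.019], [0.136, 0.001, -0.991]]
ft_force: [0.6, 1.1, 4.5]
grip_width: 0.0228
```

Emit:
{"op": "arm_command", "data": {"rows": "0.8 0 0 0 0 0 0;0.4 0 0 0 0 0 0;0 0 0 0 0 0 0;0 0 0 0 0 0 0;0 0 0 0 0 0 0"}}

```text
time_s: 22.97
position: [0.6175, 0.0097, 0.0926]
tool_rot: [[-0.98, -0.144, -0.137], [-0.142, 0.99, -0.019], [0.138, 0.001, -0.99]]
ft_force: [0.1, 0.5, -0.1]
grip_width: 0.0703
```

Emit:
{"op": "arm_command", "data": {"rows": "0 0 0 0 0 0 0;0 0 0 0 0 0 0;0 0 0 0 0 0 0"}}

```text
time_s: 23.22
position: [0.6176, 0.0097, 0.0929]
tool_rot: [[-0.98, -0.144, -0.137], [-0.142, 0.99, -0.019], [0.138, 0.001, -0.99]]
ft_force: [-0.4, 0.2, -0.2]
grip_width: 0.0854
```

Emit:
{"op": "arm_command", "data": {"rows": "0 2 0 -15 0 0 0;0 4 0 -30 0 0 0;0 5 0 -35 0 0 0;0 5 0 -38 0 0 0;0 5 0 -38 0 0 0"}}

```text
time_s: 23.63
position: [0.618, 0.0097, 0.252]
tool_rot: [[-0.98, -0.144, -0.137], [-0.142, 0.99, -0.019], [0.139, 0.001, -0.99]]
ft_force: [0.7, 0.4, 0.3]
grip_width: 0.0857
```

Emit:
{"op": "arm_command", "data": {"rows": "0 0 30 0 0 0 0;0 0 38 0 0 0 0;0 0 38 0 0 0 0;0 0 38 0 0 0 0;0 0 36 0 0 0 0"}}

```text
time_s: 24.05
position: [0.5919, 0.1896, 0.2507]
tool_rot: [[-0.98, -0.144, -0.137], [-0.142, 0.99, -0.019], [0.138, 0.001, -0.99]]
ft_force: [1.3, -0.2, -0.0]
grip_width: 0.0854
```

Emit:
{"op": "arm_command", "data": {"rows": "0 0 0 0 0 0 0;0 0 0 0 0 0 0;0 0 0 0 0 0 0"}}

```text
time_s: 24.3
position: [0.5926, 0.1874, 0.2504]
tool_rot: [[-0.98, -0.144, -0.137], [-0.142, 0.99, -0.019], [0.138, 0.001, -0.99]]
ft_force: [0.2, -0.3, 0.5]
grip_width: 0.0856
```

Run:
```python
from h import *
s=readout.observe(); print(s['time_s'],s['position'],s['ft_force'],s['grip_width'])
a,c=snap('wrist','wf'); b,cb=snap('scene','sf'); d,cd=snap('side','df')
print('well corners',[np.round(proj(c,bathp(x,y,.02))).tolist() for x,y in((-.08,-.08),(.08,-.08),(.08,.08),(-.08,.08))])
print('wrist');circ('wf',c,(.027,),(80,0,450,260),(9,22))
print('scene');circ('sf',cb,(.027,),(240,70,380,190),(4,9))
print('side');circ('df',cd,(.027,),(170,225,300,325),(5,11))
h=cv2.cvtColor(a,cv2.COLOR_RGB2HSV); m=cv2.inRange(h,(8,18,120),(30,90,255)); 
for k in cv2.findContours(cv2.morphologyEx(m,cv2.MORPH_OPEN,np.ones((5,5))),0,1)[0]:
    if cv2.contourArea(k)>150:(u,v),r=cv2.minEnclosingCircle(k); print('cream',round(u),round(v),round(r,1),cv2.contourArea(k),onz(c,u,v,.027)[:2].round(3))
# scoop on mat, tray white
hb=cv2.cvtColor(b,cv2.COLOR_RGB2HSV); w=cv2.inRange(hb,(0,0,150),(180,80,255)); print('white px in tray area',int(cv2.countNonZero(w[195:300,100:205])))
k=cv2.inRange(hb,(5,180,100),(18,255,255)); k[:145]=0;k[235:]=0;k[:,:190]=0;k[:,300:]=0; print('orange bbox scene',cv2.boundingRect(k),'start (259,183,23,24)')
```

```text
24.3 [0.59257108 0.18744372 0.25041003] [ 0.20238043 -0.3086742   0.47826386] 0.08556265721472636
well corners [[240.0, 13.0], [200.0, 163.0], [340.0, 203.0], [387.0, 60.0]]
wrist
circ 358 104 14.5 [[0.495, 0.28]]
circ 300 106 14.4 [[0.506, 0.221]]
circ 274 42 16.6 [[0.447, 0.186]]
circ 334 174 13.0 [[0.571, 0.269]]
scene
circ 284 124 6.0 [[0.444, 0.188]]
circ 310 132 5.2 [[0.504, 0.222]]
side
circ 232 278 6.6 [[0.505, 0.223]]
cream 92 184 10.3 192.5 [0.619 0.01 ]
cream 290 178 77.5 2192.5 [0.582 0.224]
cream 334 173 13.5 494.5 [0.57  0.269]
cream 300 105 13.1 486.5 [0.505 0.221]
cream 360 103 14.0 509.0 [0.493 0.283]
cream 278 40 13.3 476.0 [0.445 0.188]
cream 311 18 56.9 869.5 [0.418 0.218]
white px in tray area 0
orange bbox scene (271, 212, 29, 23) start (259,183,23,24)
```

Four balls are counted in the well and none remain in the tray. The scene's orange box is ambiguous because the arm is in the way and the box is clipped at the bottle, so I'll check the scoop and bystanders in the side view against the start.

Run:
```python
from h import *
for f in('side0','df'):
    im=cv2.imread(f'pics/{f}.png'); h=cv2.cvtColor(im,cv2.COLOR_BGR2HSV); k=cv2.inRange(h,(5,180,100),(18,255,255)); k2=np.zeros_like(k); k2[175:220,215:250]=k[175:220,215:250]; print(f,'orange',cv2.boundingRect(k2))
    for n,lo,hi,(x0,y0,x1,y1) in(('jar red',(170,150,80),(180,255,255),(150,205,185,240)),('cap blue',(100,150,60),(130,255,255),(175,165,200,190)),('purple',(130,80,30),(160,255,255),(270,185,300,210))):
        m=cv2.inRange(h[y0:y1,x0:x1],lo,hi); print(n,cv2.boundingRect(m))
a,b=cv2.imread('pics/side0.png'),cv2.imread('pics/df.png')
d=cv2.absdiff(a,b).max(2); print('side diff beaker',d[155:195,205:235].mean(),'pan',d[200:240,240:285].mean())
im=cv2.imread('pics/wf.png'); c=eyes.camera_model('wrist')
print('handle px expected',[np.round(proj(c,p)) for p in ([.6267,.0119,.121],[.6176,.0105,.0935])])
h=cv2.cvtColor(im,cv2.COLOR_BGR2HSV); k=cv2.inRange(h,(3,180,90),(18,255,255))
for q in cv2.findContours(k,0,1)[0]:
    if cv2.contourArea(q)>100: print('wrist orange',cv2.boundingRect(q))
```

```text
side0 orange (225, 186, 16, 27)
jar red (13, 15, 1, 1)
cap blue (6, 6, 11, 9)
purple (9, 9, 9, 10)
df orange (215, 210, 11, 10)
jar red (6, 11, 18, 6)
cap blue (15, 7, 1, 2)
purple (9, 9, 9, 10)
side diff beaker 20.88083333333333 pan 54.55111111111111
handle px expected [array([ 44., 213.]), array([ 60., 196.])]
wrist orange (47, 287, 54, 37)
wrist orange (85, 198, 33, 64)
```

The arm blocks that side view. I'll move it clear and recheck.

Run:
```python
from h import *
c=eyes.camera_model('wrist')
for n,p in(('bottle .06',[.746,.0275,.06]),('cap',[.746,.0275,.14]),('jar',[.746,.132,.075]),('handle foot',[.605,.0085,.036]),('pan centre',[.544,-.001,.0085]),('mat corner',[.6264,-.0426,.006]),('mat c2',[.606,.074,.006])): print(n,np.round(proj(c,p)))
```

```text
bottle .06 [ 91. 305.]
cap [ 51. 351.]
jar [182. 328.]
handle foot [ 88. 172.]
pan centre [ 95. 114.]
mat corner [ 58. 181.]
mat c2 [156. 177.]
```

Emit:
{"op": "arm_command", "data": {"rows": "0 0 -35 -10 0 0 0;0 0 -38 -10 0 0 0;0 0 -38 -10 0 0 0;0 0 -35 0 0 0 0;0 0 0 0 0 0 0"}}

```text
time_s: 24.87
position: [0.6185, 0.037, 0.2802]
tool_rot: [[-0.981, -0.136, -0.136], [-0.135, 0.991, -0.019], [0.137, -0.001, -0.991]]
ft_force: [0.8, 0.1, 0.2]
grip_width: 0.0852
```

Emit:
{"op": "arm_command", "data": {"rows": "0 0 0 0 0 0 0;0 0 0 0 0 0 0"}}

```text
time_s: 25.03
position: [0.6175, 0.0436, 0.2799]
tool_rot: [[-0.98, -0.143, -0.137], [-0.141, 0.99, -0.018], [0.138, 0.002, -0.99]]
ft_force: [0.0, -0.2, 0.2]
grip_width: 0.085
```

Run:
```python
from h import *
a,c=snap('wrist','wg'); b,cb=snap('scene','sg'); d,cd=snap('side','dg'); print(readout.observe()['position'])
for f,cm in(('wg',c),('sg',cb),('dg',cd)):
    im=cv2.imread(f'pics/{f}.png'); h=cv2.cvtColor(im,cv2.COLOR_BGR2HSV)
    for n,lo,hi in(('orange',(3,180,90),(18,255,255)),('red',(172,150,80),(180,255,255)),('purple',(130,80,30),(160,255,255)),('blue',(100,150,90),(130,255,255)),('dark',(0,0,0),(180,255,45))):
        for q in cv2.findContours(cv2.inRange(h,lo,hi),0,1)[0]:
            if cv2.contourArea(q)>30 and (n!='dark' or f=='wg' and cv2.contourArea(q)>800): print(f,n,cv2.boundingRect(q))
    print('expect handle top',np.round(proj(cm,[.6267,.0119,.121])),'bot',np.round(proj(cm,[.605,.0085,.036])),'bottle',np.round(proj(cm,[.746,.0275,.08])))
```

```text
[0.61740035 0.04490436 0.28007512]
wg orange (192, 273, 65, 58)
wg orange (218, 189, 22, 62)
wg purple (105, 64, 27, 26)
wg blue (202, 311, 35, 38)
wg blue (0, 0, 75, 209)
wg dark (0, 254, 512, 130)
wg dark (177, 17, 106, 155)
expect handle top [219. 201.] bot [226. 165.] bottle [224. 300.]
sg orange (271, 212, 31, 31)
sg purple (185, 208, 13, 13)
sg blue (314, 215, 17, 16)
sg blue (95, 197, 116, 121)
sg blue (91, 190, 44, 31)
expect handle top [276. 188.] bot [266. 204.] bottle [319. 237.]
dg orange (201, 209, 25, 12)
dg purple (279, 194, 9, 10)
dg blue (181, 171, 10, 9)
dg blue (244, 158, 86, 39)
expect handle top [227. 185.] bot [236. 211.] bottle [188. 190.]
```

The orange blob's shape has changed: in the side view it's now 25x12, wide rather than tall. The scoop may have tipped, so I'll triangulate it and compare against the start pictures.

Run:
```python
from h import *
cs,cd,cw=[eyes.camera_model(n) for n in('scene','side','wrist')]
def mask(f,roi,lo=(3,150,60),hi=(18,255,255)):
    im=cv2.imread(f'pics/{f}.png'); h=cv2.cvtColor(im,cv2.COLOR_BGR2HSV); m=cv2.inRange(h,lo,hi); z=np.zeros_like(m); x0,y0,x1,y1=roi; z[y0:y1,x0:x1]=m[y0:y1,x0:x1]; return z
def ends(m):
    c=max(cv2.findContours(m,0,1)[0],key=cv2.contourArea); b=cv2.boxPoints(cv2.minAreaRect(c)); 
    if np.linalg.norm(b[0]-b[1])>np.linalg.norm(b[1]-b[2]): b=np.roll(b,1,0)
    return (b[0]+b[1])/2,(b[2]+b[3])/2,cv2.contourArea(c)
def tri(c1,p1,c2,p2):
    o1,d1=ray(c1,*p1);o2,d2=ray(c2,*p2); d1/=np.linalg.norm(d1);d2/=np.linalg.norm(d2)
    A=np.array([d1,-d2]).T; t=np.linalg.lstsq(A,o2-o1,rcond=None)[0]; a,b=o1+d1*t[0],o2+d2*t[1]; return ((a+b)/2).round(3),round(np.linalg.norm(a-b),3)
for tag,fs,fd,rs,rd in(('before','scene0','side0',(250,175,290,215),(215,180,250,220)),('now','sg','dg',(255,195,296,245),(198,200,250,225))):
    E1=ends(mask(fs,rs)); E2=ends(mask(fd,rd)); print(tag,E1,E2)
    for i in(0,1):
        for j in(0,1): print(i,j,tri(cs,E1[i],cd,E2[j]))
Ew=ends(mask('wg',(210,180,245,256))); print('wrist',Ew); E2=ends(mask('dg',(198,200,250,225)))
for i in(0,1):
    for j in(0,1): print(i,j,tri(cw,Ew[i],cd,E2[j]))
for n,lo,hi,rs,rd in(('cap',(100,150,60),(130,255,255),(305,205,340,240),(170,165,200,185)),('jar',(0,150,80),(2,255,255),(335,195,380,230),(150,200,185,235))):
    for fs,fd in(('scene0','side0'),('sg','dg')): print(n,cv2.boundingRect(mask(fs,rs,lo,hi)),cv2.boundingRect(mask(fd,rd,lo,hi)))
# dark/mat and pan in scene: print a coarse HSV value map of scene around mat
im=cv2.cvtColor(cv2.imread('pics/dg.png'),cv2.COLOR_BGR2GRAY)[185:250:3,195:305:3]; print('\n'.join(' '.join('%3d'%v for v in r) for r in im))
```

```text
before (array([261.11383, 204.63861], dtype=float32), array([277.6881, 184.3812], dtype=float32), 293.5) (array([227.47528, 185.37881], dtype=float32), array([238.93881, 212.6047 ], dtype=float32), 245.5)
0 0 (array([ 0.637, -0.022,  0.098]), np.float64(0.016))
0 1 (array([0.599, 0.001, 0.029]), np.float64(0.003))
1 0 (array([0.623, 0.019, 0.123]), np.float64(0.001))
1 1 (array([0.586, 0.044, 0.06 ]), np.float64(0.015))
now (array([273.75296, 214.78825], dtype=float32), array([298.95297, 236.38826], dtype=float32), 339.0) (array([198.57999, 211.93997], dtype=float32), array([225.45999, 215.77997], dtype=float32), 221.5)
0 0 (array([0.67 , 0.028, 0.039]), np.float64(0.08))
0 1 (array([0.633, 0.014, 0.018]), np.float64(0.009))
1 0 (array([0.708, 0.028, 0.017]), np.float64(0.017))
1 1 (array([ 0.671,  0.015, -0.001]), np.float64(0.057))
wrist (array([225.12704, 188.81978], dtype=float32), array([227.02939, 253.49913], dtype=float32), 1214.0)
0 0 (array([0.669, 0.031, 0.027]), np.float64(0.078))
0 1 (array([0.639, 0.011, 0.012]), np.float64(0.002))
1 0 (array([0.721, 0.024, 0.009]), np.f
[... 2790 characters left out ...]
  82  82 111 105 109  54  22  29  19  27  23  38  40  38  41  44  42  41  39  40  41  45  40  76 145 145 146
 71  66  68  67  66  68  83 114  82  80  84  86  85  83  79  99 110  77  35  24  26  27  26  39  40  39  39  44  42  38  40  41  34 122 146 147 148
 67  71  68  64  69 133 147  79  83  80  83  80  85  83  83  80  83  90 112 107  75  66  48  39  42  39  39  43  44  43  43  42  42 142 146 148 145
 68  62  69  70 170 227 100  78  81  80  79  85  84  83  82  80  81  80  79  87 108 111  84  75 140 145 143 117  83  61  41  42  53 151 147 150 148
 66  67  69 198 220  86  78  79  81  79 135  84  83  82  82  85  80  77  81  81  79  86 108 113  96  87 136 143 145 145 149 146 141 144 147 147 151
```

The scoop tipped over backwards on release, so its pan stands upright and the handle lies toward the bottle. The bottle and jar are unmoved to the pixel. I'll locate the raised lip so I can grip the pan plate from above and lay it flat again.

Run:
```python
from h import *
cd,cw,cs=[eyes.camera_model(n) for n in('side','wrist','scene')]
X=np.array([np.cos(np.radians(8.6)),np.sin(np.radians(8.6))]); Y=np.array([-X[1],X[0]]); O=np.array([.5441,-.0008])
def plane(cm,p,y):
    o,d=ray(cm,*p); t=(y-(o[:2]-O)@Y)/(d[:2]@Y); q=o+d*t; return round(float((q[:2]-O)@X)*1e3,1),round(float(q[2])*1e3,1)
for p in((241,188),(247,188),(250,191),(249,200),(247,212),(245,222),(231,206),(225,212),(234,228)): print(p,'on +y face (x along scoop, z):',plane(cd,p,.044))
# predicted lip after tip about foot
for P in(72,78,84):
    t=np.radians(P); f=np.array([72,0]); l=np.array([-48-72,0.]); x=l[0]*np.cos(t); z=-l[0]*np.sin(t)
    w=[np.r_[O+X*(72+x)/1e3+Y*s,z/1e3+.006] for s in(.044,-.044)]
    print(P,'lip',72+x,z+6,'wrist px',[np.round(proj(cw,q)).tolist() for q in w],'side',[np.round(proj(cd,q)).tolist() for q in w],'scene',[np.round(proj(cs,q)).tolist() for q in w])
im=cv2.imread('pics/wg.png'); g=cv2.cvtColor(im,cv2.COLOR_BGR2GRAY)[60:196:4,160:300:5]; print('wrist rows60+4,cols160+5'); print('\n'.join('%3d: '%(60+4*i)+' '.join('%3d'%v for v in r) for i,r in enumerate(g)))
```

```text
(241, 188) on +y face (x along scoop, z): (29.9, 147.3)
(247, 188) on +y face (x along scoop, z): (14.2, 150.0)
(250, 191) on +y face (x along scoop, z): (6.6, 142.4)
(249, 200) on +y face (x along scoop, z): (9.8, 114.6)
(247, 212) on +y face (x along scoop, z): (16.1, 75.4)
(245, 222) on +y face (x along scoop, z): (22.6, 41.1)
(231, 206) on +y face (x along scoop, z): (59.4, 86.2)
(225, 212) on +y face (x along scoop, z): (77.4, 63.0)
(234, 228) on +y face (x along scoop, z): (54.6, 13.4)
72 lip 34.917960675006306 120.12678195541842 wrist px [[267.0, 145.0], [165.0, 146.0]] side [[239.0, 197.0], [250.0, 179.0]] scene [[273.0, 161.0], [242.0, 187.0]]
78 lip 47.05059710186887 123.37771208805667 wrist px [[267.0, 160.0], [165.0, 161.0]] side [[235.0, 195.0], [245.0, 177.0]] scene [[278.0, 164.0], [247.0, 189.0]]
84 lip 59.456584407881586 125.3426274441928 wrist px [[267.0, 174.0], [165.0, 175.0]] side [[230.0, 194.0], [241.0, 176.0]] scene [[282.0, 167.0], [251.0, 193.0]]
wrist rows60+4,cols160+5
 60: 169 167 170 169  40  39  40  39  39  38  40  41  40  39  41  39  39  39  39  38  39
[... 3189 characters left out ...]
72: 168 166 164 165 101 102 106 247 247 247 248 248 198 101 145 128 133 243 133 133 133 125  78  77  79  77  75  76
176: 175 166 168 170 157 102 102 246 246 247 247 248 100 100 100 126 132 132 131 131 131  99  77  76  78  78  77  78
180: 164 161 168 163 162 165 162 246 247 247 248 248 100 100 101 127 132 134 133 133 133 105  76  77  78  73  79  75
184: 165 168 170 165 167 164 246 247 247 247 248 248 102 102 102 121 133 133 133 134 133 108  76  76  78  77  77  77
188: 166 169 168 161 170 164 247 248 246 247 247 247 129 128 128 127 126 126 126 119 118  97  77  79  79  74  76  79
192: 164 171 167 167 169 165 158 172 162 164 167 178  82  83  84  83  80  76  78  79  76  78  78  77  76  77  76  78
```

```bash
cat >> h.py <<'E'
def sidR(yaw): # tool y along scoop X, x along scoop Y
    S=scoopR(yaw); return np.column_stack([S[:,1],S[:,0],-S[:,2]])
E
python3 - <<'E'
from h import *
c=eyes.camera_model('wrist'); cd=eyes.camera_model('side')
X=np.array([.9888,.1495,0]);Y=np.array([-.1495,.9888,0]); L=np.array([.575,.002,.105])
for s in(.044,-.044): print('lip px wrist',np.round(proj(c,L+Y*s)),'side',np.round(proj(cd,L+Y*s)))
print('tool dir of rot'); plan(L+[.006,0,.10],sidR(8.6)); s=readout.observe(); print(s['wrist_torque'])
E
```

```text
lip px wrist [264. 140.] side [241. 201.]
lip px wrist [167. 141.] side [251. 183.]
tool dir of rot
t 25.1833 pos [0.6174 0.0449 0.2801] q [  -6.    31.7   52.7   -1.9  103.2 -104.7] grip 0.0858 F [0.3 1.3 0. ]
shift mm [ 31.5 -37.3  80.1] rot deg [-6.2 -6.3 89.6]
[-0.01525135 -0.09009895 -0.04381018]
```

Emit:
{"op": "arm_command", "data": {"rows": "0.47 0 0 0 0 -4 0;0.47 0 0 0 0 -4 0;0.47 0 0 0 0 0 6.9;0.47 0 0 0 0 0 6.9;0.47 0 0 0 0 0 6.9"}}

```text
time_s: 25.6
position: [0.6172, 0.045, 0.2803]
tool_rot: [[-0.976, 0.22, 0.001], [0.22, 0.976, 0.001], [-0.001, 0.002, -1.0]]
ft_force: [-0.2, -1.1, 0.4]
grip_width: 0.0453
```

Emit:
{"op": "arm_command", "data": {"rows": "0.47 0 0 0 0 0 6.9;0.47 0 0 0 0 0 6.9;0.47 0 0 0 0 0 6.9;0.47 0 0 0 0 0 6.9;0.47 0 0 0 0 0 6.9"}}

```text
time_s: 26.02
position: [0.6174, 0.045, 0.2801]
tool_rot: [[-0.68, 0.734, 0.001], [0.734, 0.68, 0.001], [0.0, 0.002, -1.0]]
ft_force: [0.2, 0.2, 0.8]
grip_width: 0.0451
```

Emit:
{"op": "arm_command", "data": {"rows": "0.47 0 0 0 0 0 6.9;0.47 0 0 0 0 0 6.9;0.47 0 0 0 0 0 6.9;0.47 0 0 0 0 0 6.9;0.47 0 0 0 0 0 6.9"}}

```text
time_s: 26.43
position: [0.6174, 0.045, 0.2801]
tool_rot: [[-0.145, 0.99, 0.001], [0.99, 0.145, 0.001], [0.001, 0.001, -1.0]]
ft_force: [0.9, 0.2, -0.6]
grip_width: 0.0453
```

Emit:
{"op": "arm_command", "data": {"rows": "0.47 0 0 0 0 0 0;0.47 0 0 0 0 0 0"}}

```text
time_s: 26.6
position: [0.6174, 0.0447, 0.2801]
tool_rot: [[-0.154, 0.988, 0.001], [0.988, 0.154, 0.001], [0.001, 0.001, -1.0]]
ft_force: [0.4, -0.6, -0.4]
grip_width: 0.0451
```

Run:
```python
from h import *
L=np.array([.576,.002,.150]); plan(L,sidR(8.6)); a,c=snap('wrist','wh'); Y=np.array([-.1495,.9888,0])
print('lip px expected',[np.round(proj(c,np.array([.574,.002,.105])+Y*s)).tolist() for s in(.044,-.044)])
g=cv2.cvtColor(a,cv2.COLOR_RGB2GRAY)
h=cv2.cvtColor(a,cv2.COLOR_RGB2HSV)
for q in cv2.findContours(cv2.inRange(h,(3,180,90),(18,255,255)),0,1)[0]:
    if cv2.contourArea(q)>100: print('orange',cv2.boundingRect(q))
u=int(np.mean([proj(c,np.array([.574,.002,.105])+Y*s)[0] for s in(.044,-.044)])); v=int(np.mean([proj(c,np.array([.574,.002,.105])+Y*s)[1] for s in(.044,-.044)]))
print(u,v); print('\n'.join('%3d: '%y+' '.join('%3d'%g[y,x] for x in range(u-60,u+140,6)) for y in range(max(0,v-70),min(383,v+80),6)))
```

```text
t 26.6 pos [0.6174 0.0447 0.2801] q [ -6.8  27.9  59.    0.1  93.  -15.7] grip 0.0451 F [ 0.4 -0.6 -0.4]
shift mm [-36.  -47.7 130. ] rot deg [ 0.1 -0.1  0.2]
lip px expected [[201.0, 159.0], [205.0, 245.0]]
orange (266, 164, 67, 23)
orange (341, 160, 72, 69)
orange (381, 63, 42, 50)
203 201
131:  45  44  45  24  23  23  23  24  25  23  23  24  24  24  23  24  25  23  57  89  87  85  87 181 185 183 189 191 194 183 190 192 182 191
137:  46  45  45  44  45  44  40  22  23  23  22  24  24  24  23  23  24  23  45  87  87  91  91 181 189 189 189 191 189 195 195 187 192 195
143:  44  45  46  47  45  43  46  44  44  44  25  23  23  24 121 121 122 121 121 133 134  85  90 186 189 191 193 186 191 187 194 191 185 189
149:  45  46  46  46  45  45  45  45  44  46  46  45 118 120 119 120 120 119 134 135 134  87  88 188 186 189 186 190 182 189 193 196 204  91
155:  45  46  46  46  46  46  44  44  46  45  95 118 120 127 130 132 123 137 134 136 135  88  83 186 191 190 195 188 187 190 195 190  89  57
161:  47  47  47  46  47  46  44  45  47 114 116 119 118 120 118 121 136 137 133 136 135  85 154  87  
[... 2017 characters left out ...]
 184 183 189  89  87 116 187 189  98  98  25 196 189 184 190 184 196 193 190 178 186 189 187 189 194 188 186  93  25  98  97 195 201 194
257: 194 187 183  55  55  52  29  67  98  86  24 190 184 184 191 191 187 190 190 187 192 189 193 189 190 193 189  65  25  97  97  30  29 194
263: 182 184  87  91  87  27  29  98  98  26  24 186 185 186 191 191 188 195 181 185 188 186 194 189 180 191 185  30  25  80  97  92  30  72
269: 184 189 109 112 108  30  30  98  97  27  26 146 190 189 183 183 190 192 185 183 180 187 179 190 185 192 190  23  24  25  97  97  29  30
275: 191 190 188 104  31  29  77  98  97  24  25 147 192 189 198 192 183 184 194 194 186 187 185 187 188 189 129  24  25  26  98  98  30  29
```

The lip shows at columns ~198-203, rows 155-239, against a prediction of (201,159)-(205,245), so the tipped pose is confirmed. I'll straddle the upright plate and let it down with the fingers.

Emit:
{"op": "arm_command", "data": {"rows": "0.47 -16 -24 0 0 0 0;0.47 -17 -24 0 0 0 0;0.47 0 0 20 0 0 0;0.47 0 0 35 0 0 0;0.47 0 0 35 0 0 0"}}

```text
time_s: 27.07
position: [0.5752, 0.0041, 0.1901]
tool_rot: [[-0.152, 0.988, 0.005], [0.988, 0.152, 0.001], [-0.0, 0.005, -1.0]]
ft_force: [1.7, -0.1, -1.2]
grip_width: 0.0453
```

Emit:
{"op": "arm_command", "data": {"rows": "0.47 0 0 25 0 0 0;0.47 0 0 15 0 0 0;0.47 0 0 8 0 0 0;0.47 0 0 8 0 0 0;0.47 0 0 8 0 0 0"}}

```text
time_s: 27.48
position: [0.5757, 0.0044, 0.1262]
tool_rot: [[-0.15, 0.989, 0.003], [0.989, 0.15, 0.001], [0.001, 0.003, -1.0]]
ft_force: [-0.1, 0.1, 0.7]
grip_width: 0.0453
```

Emit:
{"op": "arm_command", "data": {"rows": "0.47 0 0 8 0 0 0;0.47 0 0 8 0 0 0;0.47 0 0 8 0 0 0;0.47 0 0 0 0 0 0"}}

```text
time_s: 27.82
position: [0.5747, 0.0044, 0.1005]
tool_rot: [[-0.149, 0.989, -0.001], [0.989, 0.149, 0.002], [0.002, -0.001, -1.0]]
ft_force: [-0.4, -0.3, -0.7]
grip_width: 0.0453
```

Emit:
{"op": "arm_command", "data": {"rows": "0.7 0 0 0 0 0 0;0.7 0 0 0 0 0 0;0.7 0 -4 1 0 0 0;0.7 0 -4 1 0 0 0;0.7 0 -4 1 0 0 0", "squeeze": 30}}

```text
time_s: 28.23
position: [0.563, 0.0025, 0.0991]
tool_rot: [[-0.149, 0.989, 0.002], [0.989, 0.149, 0.001], [0.001, 0.002, -1.0]]
ft_force: [1.1, -0.3, 0.3]
grip_width: 0.0255
```

Emit:
{"op": "arm_command", "data": {"rows": "0.7 0 -4 1 0 0 0;0.7 0 -4 1 0 0 0;0.7 0 -4 1 0 0 0;0.7 0 0 0 0 0 0"}}

```text
time_s: 28.57
position: [0.5506, 0.0007, 0.0958]
tool_rot: [[-0.149, 0.989, 0.0], [0.989, 0.149, 0.001], [0.001, 0.0, -1.0]]
ft_force: [0.0, -0.5, 0.1]
grip_width: 0.0258
```

Run:
```python
from h import *
plan([.55,0,.05],sidR(8.6)); a,c=snap('wrist','wi'); d,cd=snap('side','di')
for f in('wi','di'):
    h=cv2.cvtColor(cv2.imread(f'pics/{f}.png'),cv2.COLOR_BGR2HSV)
    for q in cv2.findContours(cv2.inRange(h,(3,180,90),(18,255,255)),0,1)[0]:
        if cv2.contourArea(q)>30: print(f,'orange',cv2.boundingRect(q))
```

```text
t 28.5667 pos [0.5506 0.0007 0.0958] q [-12.3  30.9  86.9   0.1  62.2 -20.9] grip 0.0258 F [ 0.  -0.5  0.1]
shift mm [-0.7 -0.7 45.8] rot deg [ 0.  -0.1 -0. ]
wi orange (387, 162, 125, 48)
di orange (203, 204, 25, 15)
```

The handle is rising: its side bounding box went from y 209 to 204. Continuing the let-down.

Emit:
{"op": "arm_command", "data": {"rows": "0.7 0 -3 3 0 0 0;0.7 0 -3 4 0 0 0;0.7 0 -3 4 0 0 0;0.7 0 -3 4 0 0 0;0.7 0 0 0 0 0 0"}}

```text
time_s: 29.08
position: [0.5385, -0.0009, 0.0799]
tool_rot: [[-0.149, 0.989, -0.001], [0.989, 0.149, 0.002], [0.002, -0.001, -1.0]]
ft_force: [0.1, 0.4, -0.4]
grip_width: 0.0258
```

```bash
cat > or.py <<'E'
from h import *
import sys
plan([.55,0,.05],sidR(8.6)); n=sys.argv[1]
snap('wrist','w'+n); snap('side','d'+n); snap('scene','s'+n)
for f in('w','d','s'):
    h=cv2.cvtColor(cv2.imread(f'pics/{f}{n}.png'),cv2.COLOR_BGR2HSV)
    for q in cv2.findContours(cv2.inRange(h,(3,180,90),(18,255,255)),0,1)[0]:
        if cv2.contourArea(q)>30: print(f,'orange',cv2.boundingRect(q))
E
python3 or.py j
```

```text
t 29.0833 pos [ 0.5385 -0.0009  0.0799] q [-12.7  31.2  89.8   0.1  59.1 -21.3] grip 0.0258 F [ 0.1  0.4 -0.4]
shift mm [-0.9 11.5 29.8] rot deg [-0.1 -0.1 -0. ]
w orange (410, 200, 102, 28)
d orange (204, 200, 26, 17)
s orange (269, 207, 34, 27)
```

Emit:
{"op": "arm_command", "data": {"rows": "0.7 0 -3 5 0 0 0;0.7 0 -3 5 0 0 0;0.7 0 -3 5 0 0 0;0.7 0 -2 5 0 0 0;0.7 0 0 0 0 0 0"}}

```text
time_s: 29.65
position: [0.5274, -0.0027, 0.0604]
tool_rot: [[-0.149, 0.989, -0.001], [0.989, 0.149, 0.001], [0.002, -0.001, -1.0]]
ft_force: [-6.7, -1.1, 11.2]
grip_width: 0.026
```

```bash
python3 or.py k
```

```text
t 29.65 pos [ 0.5274 -0.0027  0.0604] q [-13.2  32.   92.7   0.1  55.4 -21.8] grip 0.026 F [-6.7 -1.1 11.2]
shift mm [-0.7 22.7 10.3] rot deg [-0.1 -0.1 -0. ]
w orange (429, 269, 83, 27)
w orange (435, 217, 77, 41)
d orange (209, 192, 24, 24)
s orange (267, 203, 32, 20)
```

Emit:
{"op": "arm_command", "data": {"rows": "0.6 0 -3 -1 0 0 0;0.5 0 -3 0 0 0 0;0.5 0 -3 0 0 0 0;0.5 0 -3 2 0 0 0;0.5 0 0 0 0 0 0"}}

```text
time_s: 30.22
position: [0.5161, -0.0044, 0.0594]
tool_rot: [[-0.149, 0.989, -0.0], [0.989, 0.149, 0.002], [0.002, 0.0, -1.0]]
ft_force: [-0.1, 0.2, 0.5]
grip_width: 0.0428
```

```bash
python3 or.py l
```

```text
t 30.2167 pos [ 0.5161 -0.0044  0.0594] q [-13.7  31.3  94.6   0.1  54.1 -22.3] grip 0.0428 F [-0.1  0.2  0.5]
shift mm [-0.7 34.2  9.4] rot deg [ 0.  -0.1 -0. ]
w orange (449, 269, 63, 22)
w orange (456, 219, 56, 35)
d orange (209, 192, 25, 24)
s orange (266, 203, 32, 19)
```

Emit:
{"op": "arm_command", "data": {"rows": "0.5 0 -2 4 0 0 0;0.5 0 -2 4 0 0 0;0.5 0 -2 4 0 0 0;0.5 0 0 0 0 0 0"}}

```text
time_s: 30.7
position: [0.5101, -0.0052, 0.0469]
tool_rot: [[-0.149, 0.989, -0.001], [0.989, 0.149, 0.002], [0.002, -0.001, -1.0]]
ft_force: [0.9, 0.7, -0.4]
grip_width: 0.0429
```

```bash
python3 or.py m
python3 - <<'E'
from h import *
g=cv2.cvtColor(cv2.imread('pics/wm.png'),cv2.COLOR_BGR2GRAY)
print('\n'.join('%3d: '%y+' '.join('%3d'%g[y,x] for x in range(150,512,12)) for y in range(130,384,10)))
E
```

```text
t 30.7 pos [ 0.5101 -0.0052  0.0469] q [-13.9  32.   96.2   0.1  51.8 -22.6] grip 0.0429 F [ 0.9  0.7 -0.4]
shift mm [-0.8 40.2 -3.2] rot deg [-0.  -0.1 -0. ]
w orange (464, 234, 48, 78)
d orange (213, 189, 23, 26)
s orange (264, 198, 30, 15)
130:  33  33  62  34  33  32  34  34  32  34  32  34  32  34  34  33  33  32  36  62  62  61  60  59  62  58  57 230 228 232 230
140:  35  33  62  33  33  35  32  35  32  33  32  32  32  32  33  34  33  33  34  61  58  62  59  59  59  60  63 227 229 234 229
150:  32  48  43  33  32  34  31  34  34  33  33  32  34  34  34  33  33  33  62  33  62  60  59  62  61  61  69 232 233 234 226
160:  33  62  39  32  32  34  34  34  34  35  33  33  31  32  32  33  32  33  33  33  33 124 155 101  33  61 233 227 230 228 226
170:  32  61  32  33  33  33  34  32  32  34  33  33  34  57 153 154 158 157 155 157 158 157 158 156 156 157 231 230 230 235 231
180:  58  61  32  34  35  34  34  32 168 172 174 169 167 165 152 158 157 154 155 157 157 158 155 240 255 255 252 223 199 233 230
190:  55  62  34  33  34  33  34  34 166 164 166 169 172 173 174 156 154 157 169 17
[... 1796 characters left out ...]
 40  43  44  43  51  40  40  40 255 232 231 228 231 235
340:  42  41  40  41 229 228 232 234 161 166 169 234 230 155  41  41  40  40  42  41  42  40  50  40  40  40 235 232 229 232 231
350:  42  41  42  40  41 234 231 235 233 233 234 233 235 231  40  42  40  41  44  80  81  42  49  40  40  41  40 230 228 231 230
360: 230  40  41  41  41 135 160 230 236 238 234 221 154 130  41  40  41  41 231  51  80  43  41  51  41  39  41  41 235 233 233
370: 232  41  40  40  41  40  39  40  41  39  40  39  40  39  40  40  41  40 227 227  43  40  41  40  46  40  39  40  40 233 231
380: 234  40  40  39  40  40  41  40  40  41  39  41  41  40  41  40  40  41 232 233  51  40  40  39  40  39  40  39  41  40 113
```

Emit:
{"op": "arm_command", "data": {"rows": "0.5 0 -1 4 0 0 0;0.5 0 -1 4 0 0 0;0.5 0 -1 4 0 0 0;0.5 0 0 0 0 0 0"}}

```text
time_s: 31.18
position: [0.5074, -0.0056, 0.035]
tool_rot: [[-0.149, 0.989, -0.001], [0.989, 0.149, 0.002], [0.002, -0.0, -1.0]]
ft_force: [0.7, -0.0, 0.3]
grip_width: 0.0428
```

```bash
python3 or.py n
```

```text
t 31.1833 pos [ 0.5074 -0.0056  0.035 ] q [-14.1  33.   97.2   0.1  49.8 -22.7] grip 0.0428 F [ 0.7 -0.   0.3]
shift mm [ -0.7  42.9 -15. ] rot deg [-0.  -0.1 -0. ]
w orange (469, 250, 43, 86)
d orange (218, 187, 20, 27)
s orange (262, 190, 26, 19)
```

Emit:
{"op": "arm_command", "data": {"rows": "0.5 0 0 3 0 0 0;0.5 0 0 3 0 0 0;0.5 0 0 0 0 0 0"}}

```text
time_s: 31.58
position: [0.5078, -0.0056, 0.0294]
tool_rot: [[-0.149, 0.989, 0.0], [0.989, 0.149, 0.002], [0.001, 0.001, -1.0]]
ft_force: [-0.4, -0.5, -1.0]
grip_width: 0.0427
```

```bash
python3 or.py o
```

```text
t 31.5833 pos [ 0.5078 -0.0056  0.0294] q [-14.1  33.5  97.5   0.1  49.  -22.7] grip 0.0427 F [-0.4 -0.5 -1. ]
shift mm [ -0.7  42.5 -20.6] rot deg [ 0.  -0.1 -0. ]
w orange (467, 259, 45, 92)
d orange (223, 186, 17, 27)
s orange (260, 184, 23, 24)
```

Emit:
{"op": "arm_command", "data": {"rows": "0.5 0 0 2 0 0 0;0.5 0 0 2 0 0 0;0.5 0 0 0 0 0 0;0.5 0 0 0 0 0 0"}}

```text
time_s: 32.07
position: [0.508, -0.0057, 0.0257]
tool_rot: [[-0.149, 0.989, 0.001], [0.989, 0.149, 0.001], [0.001, 0.001, -1.0]]
ft_force: [-0.1, -0.8, 0.1]
grip_width: 0.0424
```

```bash
python3 or.py p
python3 - <<'E'
from h import *
g=cv2.cvtColor(cv2.imread('pics/wp.png'),cv2.COLOR_BGR2GRAY)
print('\n'.join('%3d: '%y+' '.join('%3d'%g[y,x] for x in range(150,512,12)) for y in range(130,384,15)))
E
```

```text
t 32.0667 pos [ 0.508  -0.0057  0.0257] q [-14.1  33.9  97.6   0.1  48.5 -22.7] grip 0.0424 F [-0.1 -0.8  0.1]
shift mm [ -0.6  42.4 -24.2] rot deg [ 0.1 -0.1 -0. ]
w orange (466, 265, 46, 96)
d orange (224, 185, 17, 28)
s orange (260, 183, 22, 25)
130:  32  34  51  32  33  35  33  34  35  34  31  31  32  33  32  34  33  33  33  32  33  60  61  60  60  61  61  60  58 228 229
145:  33  33  41  32  31  35  34  33  32  34  32  32  33  34  33  32  34  32  33  31  56  61  60  58  60  59  60  58  59 225 225
160:  31  33  34  33  33  33  32  33  32  32  33  34  31  33  34  33  32  32  34  57  58  61  60  59  59  63  59  59  61 236 230
175:  32  58  31  31  32  31  35 173 172 171 171 171 170 154 154 154 154 153 154 153 153 154 153 153 154 156  61  58  60 229 222
190:  40  33  35  34  33  32  34 168 172 172 173 173 173 153 152 151 152 152 153 153 154 153 154 154 171 172 196 197 160 229 226
205:  60  33  33  31  33  34  32 132 173 173 173 174 175 174 175 175 176 255 255 255 255 255 255 255 142 145 147 148 148 255 232
220:  33  33  32  33  34  33  32 108 171 172 171 170 171 171 172 172 180 173 
[... 641 characters left out ...]
 40 255 255 180 239 255 145 114 115 213 139 139 127 111
310:  40  40  40  41  39  32  33  33 167 167 168 168 167 255  39  40  40  41  41  40  40  41  40 140 144 114 145 137 139 138 137
325:  43  41  39  40  40  59  55  32 168 167 167 167 166 168  40  40  39  40  43  40  39  40  39  41  39 143 255 137 137 137 137
340:  43  41  40  40  55  60  60  61  61  61  58  59 154 155  41  41  40  40  42  42  42  40  49  40  40  39 255 221 142 137 136
355:  42  39  40  40  40 236 228 232 228 228 229 228 202 150  40  40  40  39  52  79  78  41 135  50  39  39  40  39 231 232 137
370: 230  39  39  40  40  38  39  40  40  40  40  38  39  40  39  40  39  40 255 253  42  40  39  39  40  40  39  40  40 227 226
```

Emit:
{"op": "arm_command", "data": {"rows": "0.5 0 0 1.5 0 0 0;0.5 0 0 0 0 0 0;0.5 0 0 1.5 0 0 0;0.5 0 0 0 0 0 0"}}

```text
time_s: 32.55
position: [0.5082, -0.0057, 0.0236]
tool_rot: [[-0.149, 0.989, 0.002], [0.989, 0.149, 0.001], [0.001, 0.002, -1.0]]
ft_force: [-2.8, 0.8, 7.6]
grip_width: 0.0427
```

Emit:
{"op": "arm_command", "data": {"rows": "0.5 0 0 1.5 0 0 0;0.5 0 0 0 0 0 0;0.5 0 0 0 0 0 0"}}

```text
time_s: 32.8
position: [0.5083, -0.0057, 0.0233]
tool_rot: [[-0.149, 0.989, 0.003], [0.989, 0.149, 0.001], [0.0, 0.003, -1.0]]
ft_force: [-7.7, 0.7, 24.5]
grip_width: 0.0426
```

```bash
python3 or.py q
```

```text
t 32.8 pos [ 0.5083 -0.0057  0.0233] q [-14.   34.1  97.7   0.1  48.  -22.7] grip 0.0426 F [-7.7  0.7 24.5]
shift mm [ -0.6  42.1 -26.5] rot deg [ 0.2 -0.  -0. ]
w orange (469, 267, 43, 96)
d orange (225, 185, 16, 28)
s orange (260, 182, 22, 26)
```

The fingertip is on the pan floor and the pan is flat on the mat. I'll ease off slowly and see whether it stays.

Emit:
{"op": "arm_command", "data": {"rows": "0.5 0 0 -1.5 0 0 0;0.5 0 0 -1 0 0 0;0.5 0 0 -1 0 0 0;0.5 0 0 -2 0 0 0;0.5 0 0 0 0 0 0"}}

```text
time_s: 33.37
position: [0.5082, -0.0057, 0.027]
tool_rot: [[-0.149, 0.989, 0.001], [0.989, 0.149, 0.001], [0.001, 0.001, -1.0]]
ft_force: [0.1, 0.3, -1.1]
grip_width: 0.0427
```

Emit:
{"op": "arm_command", "data": {"rows": "0.5 0 0 0 0 0 0;0.5 0 0 0 0 0 0;0.5 0 0 0 0 0 0"}}

```text
time_s: 33.62
position: [0.508, -0.0057, 0.0267]
tool_rot: [[-0.149, 0.989, 0.001], [0.989, 0.149, 0.001], [0.001, 0.001, -1.0]]
ft_force: [0.7, -0.5, -0.5]
grip_width: 0.0425
```

```bash
python3 or.py r
```

```text
t 33.6167 pos [ 0.508  -0.0057  0.0267] q [-14.1  33.8  97.6   0.1  48.6 -22.7] grip 0.0425 F [ 0.7 -0.5 -0.5]
shift mm [ -0.6  42.4 -23.2] rot deg [ 0.1 -0.1 -0. ]
w orange (465, 263, 47, 97)
d orange (225, 186, 16, 28)
s orange (260, 183, 22, 24)
```

Emit:
{"op": "arm_command", "data": {"rows": "0.5 0 0 -3 0 0 0;0.5 0 0 -3 0 0 0;0.5 0 0 -2 0 0 0;0.5 0 0 0 0 0 0;0.5 0 0 0 0 0 0"}}

```text
time_s: 34.18
position: [0.5081, -0.0057, 0.0351]
tool_rot: [[-0.149, 0.989, 0.002], [0.989, 0.149, 0.001], [0.001, 0.002, -1.0]]
ft_force: [0.2, -0.7, -0.7]
grip_width: 0.0428
```

```bash
python3 or.py s2
python3 - <<'E'
from h import *
c=eyes.camera_model('wrist'); g=cv2.cvtColor(cv2.imread('pics/ws2.png'),cv2.COLOR_BGR2GRAY)
# lip row scan: print dark->bright column per row
for y in range(170,345,15):
    r=g[y].astype(int); xs=[x for x in range(205,270) if r[x]<110 and r[x+3]>130]; print(y,xs[-1:] , end='; ')
E
```

```text
t 34.1833 pos [ 0.5081 -0.0057  0.0351] q [-14.1  33.   97.2   0.1  49.8 -22.7] grip 0.0428 F [ 0.2 -0.7 -0.7]
shift mm [ -0.6  42.3 -14.8] rot deg [ 0.1 -0.1 -0. ]
w orange (455, 253, 57, 102)
d orange (225, 185, 16, 29)
s orange (260, 183, 22, 25)
170 [233]; 185 [234]; 200 [234]; 215 [234]; 230 [235]; 245 [235]; 260 [236]; 275 [237]; 290 [237]; 305 [237]; 320 [238]; 335 [];
```

It stays flat with the finger clear. I'll retreat upward and make the final checks.

Emit:
{"op": "arm_command", "data": {"rows": "0.5 0 0 -6 0 0 0;0.5 0 0 -10 0 0 0;0.5 0 0 -20 0 0 0;0.5 0 0 -30 0 0 0;0.5 0 0 -35 0 0 0"}}

```text
time_s: 34.75
position: [0.5071, -0.0057, 0.1364]
tool_rot: [[-0.149, 0.989, -0.002], [0.989, 0.149, 0.002], [0.002, -0.002, -1.0]]
ft_force: [0.1, 0.5, 0.8]
grip_width: 0.0427
```

Emit:
{"op": "arm_command", "data": {"rows": "0.5 0 0 -35 0 0 0;0.5 0 0 -35 0 0 0;0.5 0 0 -35 0 0 0;0.5 -20 0 -20 0 0 0;0 0 0 0 0 0 0"}}

```text
time_s: 35.17
position: [0.5123, -0.0278, 0.2658]
tool_rot: [[-0.148, 0.989, 0.01], [0.989, 0.148, -0.002], [-0.003, 0.009, -1.0]]
ft_force: [-0.8, -0.9, 0.1]
grip_width: 0.0538
```

Emit:
{"op": "arm_command", "data": {"rows": "0 0 0 0 0 0 0;0 0 0 0 0 0 0;0 0 0 0 0 0 0"}}

```text
time_s: 35.42
position: [0.5102, -0.0253, 0.2596]
tool_rot: [[-0.149, 0.989, -0.002], [0.989, 0.149, 0.002], [0.002, -0.001, -1.0]]
ft_force: [0.2, -1.2, -0.2]
grip_width: 0.0853
```

```bash
python3 or.py t
python3 - <<'E'
from h import *
c,cs,cd=[eyes.camera_model(n) for n in('wrist','scene','side')]
def mask(f,roi,lo,hi):
    h=cv2.cvtColor(cv2.imread(f'pics/{f}.png'),cv2.COLOR_BGR2HSV); m=cv2.inRange(h,lo,hi); z=np.zeros_like(m); x0,y0,x1,y1=roi; z[y0:y1,x0:x1]=m[y0:y1,x0:x1]; return z
for n,lo,hi,rs,rd in(('cap',(100,150,60),(130,255,255),(305,205,340,240),(170,165,200,185)),('jar',(0,150,80),(2,255,255),(335,195,380,230),(150,200,185,235)),('purple',(130,80,30),(160,255,255),(180,200,205,225),(270,185,300,210))):
    for fs,fd in(('scene0','side0'),('st','dt')): print(n,cv2.boundingRect(mask(fs,rs,lo,hi)),cv2.boundingRect(mask(fd,rd,lo,hi)))
a,b=[cv2.imread(f'pics/{x}.png') for x in('scene0','st')]; d=cv2.absdiff(a,b).max(2); print('scene diff beaker',d[262:310,228:270].mean().round(1),'bottle',d[215:268,298:338].mean().round(1),'jar',d[200:238,338:372].mean().round(1),'mat/scoop',d[155:225,200:290].mean().round(1))
g=cv2.cvtColor(cv2.imread('pics/wt.png'),cv2.COLOR_BGR2GRAY)
O=np.array([.5441,-.0008,0]);X=np.array([.9888,.1495,0]);Y=np.array([-.1495,.9888,0])
P=lambda x,y,z: np.round(proj(c,O+X*x+Y*y+[0,0,z])).astype(int).tolist()
print('pred lip',P(-.048,.044,.0085),P(-.048,-.044,.0085),'rear top',P(.048,.044,.046),P(.048,-.044,.046),'mat',[np.round(proj(c,[*q,.006])).tolist() for q in((.4339,.0436),(.606,.074),(.6264,-.0426),(.4523,-.0725))])
u,v=P(0,0,.0085); print(u,v); print('\n'.join('%3d: '%y+' '.join('%3d'%g[y,x] for x in range(u-90,u+110,7)) for y in range(max(0,v-70),min(383,v+75),8)))
E
```

```text
t 35.4167 pos [ 0.5102 -0.0253  0.2596] q [-16.2  17.4  79.1   0.1  83.6 -24.8] grip 0.0853 F [ 0.2 -1.2 -0.2]
shift mm [ 18.5  43.4 209.6] rot deg [-0.1 -0.1 -0. ]
w orange (341, 128, 74, 43)
w orange (474, 115, 38, 72)
d orange (225, 186, 16, 27)
s orange (260, 183, 22, 25)
cap (314, 215, 17, 17) (181, 171, 11, 9)
cap (314, 215, 17, 17) (181, 171, 11, 9)
jar (347, 201, 24, 22) (156, 209, 19, 15)
jar (347, 201, 24, 22) (156, 209, 18, 15)
purple (185, 208, 13, 13) (279, 194, 9, 10)
purple (185, 208, 13, 13) (279, 194, 9, 10)
scene diff beaker 2.5 bottle 3.3 jar 2.9 mat/scoop 17.8
pred lip [245, 92] [246, 171] rear top [343, 95] [337, 181] mat [[195.0, 77.0], [357.0, 73.0], [351.0, 178.0], [201.0, 181.0]]
289 133
 63: 176 173 172 173 172  83  82  79  82  80  80  77  80  82  86  80 172 170 174 177 173 172 170 165 175 169 164 173 173
 71: 179 178 173 175  83  78  81  79  81  80  77  81  78  80  80  80  77 173 175 167 178 172 167 171 161 167 166 164 167
 79:  40  41  39  38  20  20  20  20  21  20  19  18  20  21  20  19  18  40  41  41  39  41  39 170 174 171 171 173 168
 87:  40  42  3
[... 1220 characters left out ...]
 42  35  48 141 119 208 246 251 246 207 248 246 117 246 103 251  38  73 165 169 174 146 129 160
175: 155  40  39  40  39  39  39  41  41  39  41 109 109 109 109 110 110 111 110 111 250  41 101 171 169 169 168 168 168
183: 174 169 173 171 167 172 174 178 173 175 175 170 174 176 168 166 174 169 169 174 171 174 169 172 176 168 173 170 173
191: 168 167 176 164 172 180 170 171 175 176 172 171 170 176 177 168 172 175 169 170 165 171 170 171 178 168 168 171 178
199: 167 172 172 169 171 169 173 175 167 175 173 169 172 172 169 171 173 175 168 168 166 170 170 171 175 176 173 176 171
207: 172 169 176 168 166 174 171 173 179 172 170 166 173 175 167 174 174 164 170 168 171 176 170 167 164 170 172 176 175
```

Run:
```python
from h import *
print(readout.observe()['time_s'], env.close_job())
```

```text
the job is handed in; nothing more can be done
35.5667 None
```

I handed the job in at 35.6 s. All four balls are in the bath's steel well and the scoop is flat on its mat. It did not go cleanly, though: the scoop fell over once when I released it.

- **Balls:** I scooped all four in one push against the tray's backstop, carried them tilted back, and tipped them in with the lip about 12 mm above the rim. A wrist image after the pour showed four balls in the well and an empty tray. I did not recount them at the end, but nothing near the bath was touched after that.
- **Scoop:** When I let go, it tipped over backwards, with its handle lying towards the amber bottle. I stood it up again with the fingertips on the pan, pressing at most about 25 N, and it stayed flat once I backed off. At the end its handle matched its start position in the side and scene images to within about a pixel.
- **Bystanders:** The bottle, jar and purple ball matched their starting pixels to within one pixel. The beaker area showed almost no change.

I had used all 12 picture views by the time of the pour. The final count, the tip-over and the recovery were therefore judged from colour masks, triangulated points and forces, not by eye. I did not establish what made the scoop tip. The scoop balances close to its rear edge, and I was pressing it down lightly as the fingers opened.

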